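# Store the screw tubes and hang up the carrier

### The arm

A 6-joint arm with a two-finger parallel gripper is mounted at the origin on the work surface. World frame = base frame: x ahead of the robot, y to its left, z up, the work surface at z = 0. Lengths are in m, angles in rad, forces in N, time in s.
With the tool pointing down it reaches from about 0.35 to 0.775 m from the base axis. Payload 7.3 kg.
Tool frame: the origin (TCP) lies midway between the tips of the shut fingers; the grasp point (between the pads) lies 19 mm behind it; z points along the fingers, y is the direction in which the jaws open and shut (so a half turn about z gives the same grasp; the last joint's range is limited). The gripper opens to 92 mm and grips with 3 to 60 N. Pads are 19 mm wide; open, the fingers measure 130 mm over their backs; the gripper's body (75 mm by 190 mm) begins 47 mm behind the grasp point.
Start: joints at [-1.313, 0.342, 1.524, -0, 1.275, -0.146], TCP at [0.206, -0.483, 0.227] pointing down, gripper open.
Joint ranges: [-2.53, 2.53], [-0.77, 2.02], [0.04, 2.7], [-1, 4.14], [0.28, 2.66], [-3.11, 3.11]. Speed limits (rad/s): [2.57, 2.57, 3.14, 3.14, 3.14, 3.14].

### API

Orientations are given as [roll, pitch, yaw] about the fixed x, y, z axes, in that order (R = Rz(yaw) Ry(pitch) Rx(roll)).
In Python, from cell import status, eyes, job gives the robot as it stands.
- The arm moves only by the tool jog_arm, never from a script. Its argument "series" is a list of rows, each a list of 3 entries, a list of its own where there are three numbers: the gripper command: -1 is shut, 1 is fully open, values between are in proportion, then the shift along the tool's x, y, z in m, then the turn, a rotation vector about the tool's x, y, z in rad. In form: [[grip, [x, y, z], [ax, ay, az]], ...]. A call has 1 to 12 rows; each row is the pose to reach, as a shift and turn from the pose commanded when the call began, along the tool's axes at that moment; what a row does not reach only later rows make up. A row lasts 1/12 s, in which the tool goes at most 41.7 mm and 7.16 degrees, less where a joint would pass 70% of its speed; a pose out of reach is approached as far as the arm can. A call with a gripper value outside its range is refused whole. The fingers move at their own pace and stop on an object; "squeeze" is the grip in N (left out, the last holds). Time passes only in rows, so rows that repeat a pose let the fingers close. It gives the time, the measured TCP pose, the force and the opening at its end, in the units of the state.
- status.observe(): the state, without advancing time (a new reading comes with each control period).
- eyes.read_camera(name): name is "side" or "top"; returns a dict with "img" (420x560x3 uint8, red, green, blue), "range_z" (420x560 float32, m along the optical axis (not along the pixel's ray), 0 where there is no reading), "camera_matrix" (3x3 intrinsics, pixels), "T" (4x4, takes a point from camera to world coordinates). Camera axes: x right, y down, z forward; pixel columns grow to the right and rows downward; lengths in m; the calibration is good to about 2 mm. A picture is of the moment at which its call begins.
- job.hand_in(): hands the job in, once; it reports no verdict.
The state is a dict: "time": time; "qpos": joint angles; "qvel": joint speeds; "joint_efforts": joint torques, N m; "tool_pos": TCP position; "tool_rot": TCP orientation; "contact_force": force on the tool from outside, world axes, zero at the start; "torque": the same for the moment, N m; "opening": finger opening in m.
Only numpy, scipy, OpenCV 4.12 (cv2) and the standard library are available. Lean on these libraries where they do the work, as an engineer would, in place of code of your own. Each camera call takes 0.05 s, during which the arm holds its last target.

### The job

Clear the repair bench: take every colour-capped screw tube out of the blue carrier and stand it fully down in a free hole of the grey rack, any tube in any hole. Then hang the empty carrier by its handle bar on both yellow prongs of the hook stand and let go of it. Leave the white-capped tubes and everything else on the bench where they are.

Things in the scene. Friction and masses are not known exactly. Their poses are not given: they have to be found in the camera images.
- tube_red: Clear screw tube with a red cap, upright: body 18 mm diameter, cap 20 mm diameter on the top 14 mm, 80 mm tall over all, 40 g; the lowest 6 mm taper to a flat foot 12 mm wide. Origin: centre of its underside; z up along the tube. Present on some starts only. It starts upright in one of the carrier's sockets. 
- tube_yellow: Clear screw tube with a yellow cap, upright: body 18 mm diameter, cap 20 mm diameter on the top 14 mm, 80 mm tall over all, 40 g; the lowest 6 mm taper to a flat foot 12 mm wide. Origin: centre of its underside; z up along the tube. Present on some starts only. It starts upright in one of the carrier's sockets. 
- tube_green: Clear screw tube with a green cap, upright: body 18 mm diameter, cap 20 mm diameter on the top 14 mm, 80 mm tall over all, 40 g; the lowest 6 mm taper to a flat foot 12 mm wide. Origin: centre of its underside; z up along the tube. Present on some starts only. It starts upright in one of the carrier's sockets. 
- tube_orange: Clear screw tube with an orange cap, upright: body 18 mm diameter, cap 20 mm diameter on the top 14 mm, 80 mm tall over all, 40 g; the lowest 6 mm taper to a flat foot 12 mm wide. Origin: centre of its underside; z up along the tube. Present on some starts only. It starts upright in one of the carrier's sockets. 
- stored_a: Tube of the same shape and size with a white cap, already stored in a hole of the grey rack, to be left there. Present on some starts only (there are one or two of them). Origin: centre of its underside, z up.
- stored_b: Tube of the same shape and size with a white cap, already stored in a hole of the grey rack, to be left there. Present on some starts only (there are one or two of them). Origin: centre of its underside, z up.
- carrier: Loose blue carrier, 0.28 to 0.46 kg empty: block 124 x 124 x 40 mm with four square sockets 21 mm wide, 34 mm deep (floor 6 mm above the underside) at x = +-45, y = +-30 mm. A steel handle arches over it in the plane x = 0: uprights at y = +-55 mm, bar along y, 10 mm thick, centre line 115 mm above the underside. Origin: centre of the underside, z up. Both ways round are alike.
- carrier_grip (a point): Middle of the black grip sleeve (14 x 14 mm in section, 34 mm long in y) on the handle bar, on the bar's centre line; axes as the carrier's. Below it 70 mm are open between the bar and the block.
- rack: Grey bench rack, fixed: block 110 x 160 x 45 mm with six square holes 21 mm wide and 35 mm deep (hole floor 10 mm above the table), two rows of three, 50 mm apart both ways. Origin: centre of the underside, z up.
- hook: Fixed hook stand, origin on the table right below the seats. Post 18 mm thick at x = +100 mm; from a 12 mm crossbar on it (centre height 220 mm) two yellow prongs, 8 mm thick, at y = +-32 mm run towards -x: sloping down to the seats at x = 0 (centre height 190 mm), then up to open tips at x = -30 mm (centre height 216 mm).
- hook_seat (a point): Point midway between the two seats (the prongs' lowest points), level with the prongs' centre lines, 190 mm above the table; axes as the stand's. A hung bar has its centre line 9 to 12 mm higher, the sleeve between the prongs.
- screwdriver: Bystander: screwdriver 170 mm long lying along its x. Leave alone.
- board: Bystander: green circuit board 60 x 50 mm, 12 mm high. Leave alone.
- spool: Bystander: solder spool, 56 mm diameter, 36 mm high. Leave alone.
- flux_jar: Bystander: amber jar, 44 mm diameter, 45 mm high. Leave alone.
- rack_hole0 (a point): Centre of the mouth of rack hole 0, 45 mm above the table, at x = -25, y = -50 mm on the rack.
- rack_hole1 (a point): Centre of the mouth of rack hole 1, 45 mm above the table, at x = -25, y = 0 mm on the rack.
- rack_hole2 (a point): Centre of the mouth of rack hole 2, 45 mm above the table, at x = -25, y = 50 mm on the rack.
- rack_hole3 (a point): Centre of the mouth of rack hole 3, 45 mm above the table, at x = 25, y = -50 mm on the rack.
- rack_hole4 (a point): Centre of the mouth of rack hole 4, 45 mm above the table, at x = 25, y = 0 mm on the rack.
- rack_hole5 (a point): Centre of the mouth of rack hole 5, 45 mm above the table, at x = 25, y = 50 mm on the rack.

How it is judged:
By the outcome, as a careful person would: the job done as asked, in the order asked, and still so for the second after the job is handed in, with the robot touching nothing.
Of tube_red, tube_yellow, tube_green, tube_orange only 3 to 4 are there at a start; the rules pass over those that are not, and their reading is None.
Of stored_a, stored_b only 1 to 2 are there at a start; the rules pass over those that are not, and their reading is None.
At some moment in a run one of carrier may be knocked a few centimetres aside while the robot is not near it.
It also fails if it takes over 210 s, if anything falls off the work surface, if the arm or the gripper's body presses on something with over 40 N, if the wrist force passes 120 N, or if a joint passes its speed limit or range.

## Working session

There is one attempt and no reset: what is moved stays moved. The work goes in short steps, Python scripts to look and compute and a tool call to move; the robot and the scene stay as the last step left them, time stands still between calls to the robot, and variables do not carry over. Pictures are saved under pics/ and viewed, and the job is handed in when it is done.

Besides the shell and the picture viewer there is one more tool, called as name(argument=value, ...), one argument or row to a line, values as JSON. jog_arm: Moves the arm, as the interface text tells. Its arguments: {"type":"object","properties":{"series":{"type":"array","items":{"type":"array"}},"squeeze":{"type":"number"}},"required":["series"]}

```bash
mkdir -p pics; ls; python3 - <<'E'
from cell import status, eyes, job
import cv2, numpy as np
print(status.observe())
for n in ("top","side"):
    d=eyes.read_camera(n); cv2.imwrite(f"pics/{n}0.png",d["img"][:,:,::-1]); np.savez(f"{n}0.npz",**d)
    print(n,d["camera_matrix"],d["T"])
E
```

```text
pics
{'time': 0.0, 'qpos': array([-1.31298994e+00,  3.42718302e-01,  1.52502594e+00,  1.00050507e-05,
        1.27538463e+00, -1.45993337e-01]), 'qvel': array([ 0.0010193 ,  0.00141708, -0.00026822, -0.00225013,  0.00014523,
       -0.00066805]), 'joint_efforts': array([-1.24550301e-03, -4.31246173e+01, -2.44222587e+01,  7.16038956e-02,
        5.59325656e-02, -1.30313178e-04]), 'tool_pos': array([ 0.20620219, -0.48236768,  0.22604414]), 'tool_rot': array([-3.14007417e+00, -2.32947036e-04,  4.03796627e-01]), 'contact_force': array([ 0.09164596, -0.10357303, -0.6268729 ]), 'torque': array([-0.0640252 ,  0.05555274,  0.0165144 ]), 'opening': 0.09180069700841352}
top [[421.3988836    0.         279.73740575]
 [  0.         421.3988836  207.01614016]
 [  0.           0.           1.        ]] [[-2.34515636e-02 -9.93371362e-01  1.12531601e-01  4.21825533e-01]
 [-9.99721388e-01  2.36039257e-02  2.16304906e-05  8.41821921e-03]
 [-2.67767467e-03 -1.12499741e-01 -9.93648146e-01  1.11354779e+00]
 [ 0.00000000e+00  0.00000000e+00  0.00000000e+00  1.00000000e+00]]
side [[482.00067037   0.         283.30481011]
 [  0.         482.00067037 205.88632994]
 [  0.           0.           1.        ]] [[ 0.97301779 -0.13764807  0.18517396  0.32474563]
 [-0.22970202 -0.65357083  0.72116721 -0.76788118]
 [ 0.02175702 -0.74424336 -0.66755408  0.82913915]
 [ 0.          0.          0.          1.        ]]
```

View pics/top0.png

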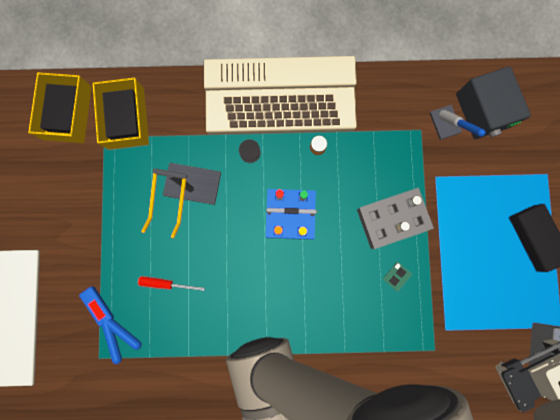

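View pics/side0.png

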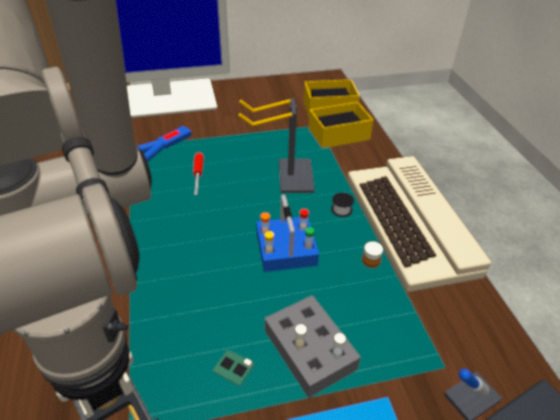

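The top view shows the carrier at about (291,214) with four tubes: red (280,195), green (304,195), orange (278,230) and yellow (303,231). The rack is at (396,217) with white caps at (417,201) and (405,226). The hook prongs are at about (150,205) and (180,207). Next I'll measure these.

```bash
cat > h.py <<'E'
import cv2, numpy as np
from cell import status, eyes, job
def cloud(d):
    z=d["range_z"]; K=d["camera_matrix"]; v,u=np.mgrid[:z.shape[0],:z.shape[1]]
    P=np.stack([(u-K[0,2])/K[0,0]*z,(v-K[1,2])/K[1,1]*z,z],-1)
    W=P@d["T"][:3,:3].T+d["T"][:3,3]; W[z==0]=np.nan
    return W
def hsv(d): return cv2.cvtColor(d["img"],cv2.COLOR_RGB2HSV)
def comps(mask,W,minpx=6):
    n,l,s,c=cv2.connectedComponentsWithStats(mask.astype(np.uint8))
    return [(s[i,4],c[i],W[l==i]) for i in range(1,n) if s[i,4]>=minpx]
def carrier(d,W,show=True):
    H=hsv(d); m=(H[...,0]>100)&(H[...,0]<125)&(H[...,1]>150)&(W[...,2]>0.033)&(W[...,2]<0.047)&(abs(W[...,1])<0.4)&(W[...,0]<0.75)&(W[...,0]>0.25)
    n,l,s,c=cv2.connectedComponentsWithStats(cv2.morphologyEx(m.astype(np.uint8),cv2.MORPH_CLOSE,np.ones((9,9))))
    i=1+np.argmax(s[1:,4]); p=W[(l==i)&m][:,:2]
    return cv2.minAreaRect((p*1000).astype(np.float32)),p
E
python3 - <<'E'
from h import *
for n in ("top","side"):
    d=dict(np.load(f"{n}0.npz")); W=cloud(d);H=hsv(d)
    print(n); r,p=carrier(d,W); print("carrier",r,len(p))
    caps=(W[...,2]>0.06)&(W[...,2]<0.1)&(H[...,1]>120)&(H[...,2]>90)&((H[...,0]<75)|(H[...,0]>170))
    for a,c,w in comps(caps,W):
        if a<400: print("cap",a,c.round(1),np.nanmedian(w,0).round(4),"midrange",((w[w[:,2]>.0][:,:2].min(0)+w[:,:2].max(0))/2).round(4))
    wh=(W[...,2]>0.065)&(W[...,2]<0.1)&(H[...,1]<60)&(H[...,2]>150)
    for a,c,w in comps(wh,W):
        if a<400: print("white",a,c.round(1),np.nanmedian(w,0).round(4))
    rk=(abs(W[...,2]-0.045)<0.005)&(H[...,1]<60)&(W[...,1]<-.1)&(W[...,1]>-.45)&(W[...,0]<.65)&(W[...,0]>.25)
    for a,c,w in comps(rk,W,300): print("rack",a,c.round(1),cv2.minAreaRect((w[:,:2]*1000).astype(np.float32)))
    ye=(W[...,2]>0.15)&(H[...,0]>15)&(H[...,0]<32)&(H[...,1]>150)&(W[...,1]>0.1)
    for a,c,w in comps(ye,W,10):
        o=np.argsort(w[:,0]); print("prong",a,c.round(1)); print(w[o[::max(1,len(o)//14)]].round(4))
    sl=(W[...,2]>0.1)&(W[...,2]<0.14)&(W[...,0]>.3)&(W[...,0]<.55)&(abs(W[...,1])<.12)
    for a,c,w in comps(sl,W,10): print("bar",a,c.round(1),w.mean(0).round(4),cv2.minAreaRect((w[:,:2]*1000).astype(np.float32)))
E
```

```text
top
carrier ((525.1835327148438, -17.918930053710938), (123.60538482666016, 124.58920288085938), 86.51087188720703) 1674
cap 18 [515.1 123.3] [ 0.7379 -0.592   0.0752] midrange [ 0.7387 -0.592 ]
cap 46 [279.1 193.6] [0.5709 0.0094 0.086 ] midrange [0.5715 0.0095]
cap 42 [303.4 194.4] [ 0.5685 -0.0497  0.0867] midrange [ 0.5675 -0.0495]
cap 44 [277.8 229.8] [0.482  0.0141 0.0864] midrange [0.482 0.014]
cap 44 [302.2 230.8] [ 0.4781 -0.0446  0.0867] midrange [ 0.4792 -0.0456]
white 26 [457.2 118.8] [ 0.7521 -0.4443  0.0798]
white 53 [416.4 200.3] [ 0.5467 -0.3259  0.0902]
white 50 [404.5 226.4] [ 0.4828 -0.2927  0.0908]
white 40 [557.  334.2] [ 0.2205 -0.6387  0.0902]
rack 2218 [395.  218.4] ((507.9028015136719, -286.21832275390625), (109.22725677490234, 162.04583740234375), 17.3782958984375)
prong 210 [150.5 202.8]
[[0.4767 0.3001 0.2189]
 [0.4855 0.2978 0.213 ]
 [0.4945 0.2956 0.2067]
 [0.5037 0.2918 0.1986]
 [0.5125 0.2921 0.1977]
 [0.5231 0.289  0.2013]
 [0.5314 0.288  0.2049]
 [0.5404 0.2866 0.2025]
 [0.5488 0.2899 0.2062]
 [0.5593 0.2869 0.2093]
 [0.5672 0.2792 0.2136]
 [0.5775 0
[... 1589 characters left out ...]
.5347 0.2855 0.201 ]
 [0.5427 0.2863 0.2053]
 [0.5525 0.2842 0.1997]
 [0.562  0.2804 0.2094]
 [0.571  0.2746 0.2089]
 [0.5795 0.2778 0.2089]
 [0.5888 0.2744 0.2183]
 [0.5983 0.2712 0.2191]]
prong 196 [264.9 118.5]
[[0.4651 0.2299 0.2218]
 [0.473  0.235  0.2151]
 [0.4818 0.231  0.2053]
 [0.489  0.2308 0.2017]
 [0.4974 0.2243 0.1906]
 [0.5073 0.2236 0.1954]
 [0.5167 0.2211 0.1986]
 [0.526  0.2181 0.2022]
 [0.5356 0.2167 0.2075]
 [0.5461 0.2195 0.2045]
 [0.5548 0.2141 0.2095]
 [0.565  0.2158 0.2157]
 [0.5745 0.214  0.2128]
 [0.583  0.2087 0.2178]]
bar 233 [287.8 215. ] [ 0.5248 -0.0295  0.1181] ((525.5833740234375, -20.803211212158203), (121.69625854492188, 13.64692497253418), 85.5330581665039)
```

```bash
cat >> h.py <<'E'
def Rz(a): return np.array([[np.cos(a),-np.sin(a)],[np.sin(a),np.cos(a)]])
RC=np.array([0.508,-0.2873]); RY=0.303
HOLE={0:(-25,-50),1:(-25,0),2:(-25,50),3:(25,-50),4:(25,0),5:(25,50)}
def hole(i): return RC+Rz(RY)@(np.array(HOLE[i])/1000)
def go(xyz,yaw):
    from scipy.spatial.transform import Rotation as R
    s=status.observe(); p=np.array(s["tool_pos"]); A=R.from_euler("xyz",s["tool_rot"])
    B=R.from_euler("xyz",[np.pi,0,yaw])
    print("to",np.round(xyz,4),"shift",A.inv().apply(np.array(xyz)-p).round(4),"turn",(A.inv()*B).as_rotvec().round(4))
def look(tag):
    o={}
    for n in ("top","side"):
        d=eyes.read_camera(n); cv2.imwrite(f"pics/{n}{tag}.png",d["img"][:,:,::-1]); np.savez(f"{n}{tag}.npz",**d); o[n]=d
    return o
def caps(d):
    W=cloud(d);H=hsv(d)
    m=(W[...,2]>0.06)&(W[...,2]<0.1)&(H[...,1]>120)&(H[...,2]>90)&((H[...,0]<75)|(H[...,0]>170))&(W[...,0]<.68)&(abs(W[...,1])<.45)
    for a,c,w in comps(m,W): print("cap",a,c.round(1),int(np.median(H[int(c[1]),int(c[0]),0])),np.nanmedian(w,0).round(4))
E
python3 - <<'E'
from h import *
go([0.479,-0.046,0.2],-0.056)
from scipy.optimize import least_squares
for n in ("top","side"):
    d=dict(np.load(f"{n}0.npz")); W=cloud(d);H=hsv(d)
    ye=(W[...,2]>0.15)&(W[...,2]<0.23)&(H[...,0]>15)&(H[...,0]<32)&(H[...,1]>150)&(W[...,1]>0.1)&(W[...,1]<.4)
    w=W[ye]
    segs=[np.array([[-.03,y,.216],[0,y,.19],[.1,y,.22]]) for y in(-.032,.032)]
    def f(q):
        P=w.copy(); P[:,:2]=(P[:,:2]-q[:2])@Rz(q[2]); 
        D=[]
        for S in segs:
            for a,b in zip(S[:-1],S[1:]):
                t=np.clip(((P-a)@(b-a))/((b-a)@(b-a)),0,1); D.append(np.linalg.norm(P-a-t[:,None]*(b-a),axis=1))
        return np.min(D,0)-.004
    r=least_squares(f,[.502,.262,-.2],loss="soft_l1",f_scale=.003); print(n,"hook",r.x,np.median(abs(r.fun)))
E
```

```text
to [ 0.479 -0.046  0.2  ] shift [ 0.4223 -0.2941  0.0266] turn [-1.400e-03  1.000e-04  4.598e-01]
top hook [ 0.50086291  0.26351748 -0.19604827] 0.0011219425379603528
side hook [ 0.50248166  0.26101168 -0.20382855] 0.0012480761188296647
```

jog_arm(
  series=[
    [0, [0.035, -0.024, 0.002], [0, 0, 0.04]],
    [0, [0.07, -0.049, 0.004], [0, 0, 0.08]],
    [0, [0.105, -0.073, 0.006], [0, 0, 0.12]],
    [0, [0.14, -0.098, 0.008], [0, 0, 0.15]],
    [0, [0.175, -0.122, 0.01], [0, 0, 0.19]],
    [0, [0.211, -0.147, 0.013], [0, 0, 0.23]],
    [0, [0.246, -0.171, 0.015], [0, 0, 0.27]],
    [0, [0.281, -0.196, 0.017], [0, 0, 0.31]],
    [0, [0.316, -0.22, 0.02], [0, 0, 0.35]],
    [0, [0.352, -0.245, 0.022], [0, 0, 0.39]],
    [0, [0.387, -0.27, 0.024], [0, 0, 0.42]],
    [0, [0.422, -0.294, 0.0266], [-0.0014, 0, 0.46]],
  ],
  squeeze=15,
)

```text
time: 1.1
tool_pos: [0.4714, -0.0572, 0.2008]
tool_rot: [3.14, -0.0, -0.058]
contact_force: [0.9, 0.2, 1.2]
opening: 0.046
```

jog_arm(
  series=[
    [0, [0, 0, 0], [0, 0, 0]],
    [0, [0, 0, 0], [0, 0, 0]],
    [0, [0, 0, 0], [0, 0, 0]],
  ],
)

```text
time: 1.35
tool_pos: [0.4704, -0.0593, 0.2006]
tool_rot: [3.14, 0.001, -0.055]
contact_force: [-0.7, 0.1, -0.9]
opening: 0.0458
```

```bash
python3 - <<'E'
from h import *
s=status.observe(); print(s)
o=look("1"); 
for n in o: print(n); caps(o[n]); print(carrier(o[n],cloud(o[n]))[0])
E
```

```text
{'time': 1.35, 'qpos': array([-0.28600384,  0.27436317,  1.69891216, -0.00198831,  1.16874893,
        1.34030835]), 'qvel': array([-0.03829978, -0.01114043,  0.00551468,  0.00090516, -0.00080855,
        0.00072934]), 'joint_efforts': array([  1.30770966, -38.11254144, -23.40947628,   0.13800248,
        -0.08426005,   0.04213587]), 'tool_pos': array([ 0.47043948, -0.05931203,  0.20061283]), 'tool_rot': array([ 3.13991037e+00,  8.38824393e-04, -5.47381384e-02]), 'contact_force': array([-0.66536959,  0.11300692, -0.88295173]), 'torque': array([ 0.01966365,  0.0427837 , -0.01525426]), 'opening': 0.04576119790607588}
top
cap 45 [279.  193.6] 3 [0.5708 0.0094 0.0865]
((564.5254516601562, 17.71938705444336), (46.27704620361328, 46.8054084777832), 88.19690704345703)
side
cap 63 [303.8 212.9] 3 [0.5713 0.0026 0.0851]
cap 65 [264.9 216.9] 17 [0.4817 0.0081 0.0856]
cap 51 [309.5 231.3] 69 [ 0.5682 -0.0581  0.086 ]
cap 65 [268.6 235.5] 27 [ 0.4782 -0.0511  0.086 ]
((526.1631469726562, -20.8685302734375), (128.73550415039062, 124.34171295166016), 86.38874816894531)
```

```bash
python3 - <<'E'
from h import *
go([0.479,-0.0462,0.1],-0.056)
E
```

```text
to [ 0.479  -0.0462  0.1   ] shift [ 0.0079 -0.0148  0.1009] turn [ 0.0016  0.0002 -0.0016]
```

jog_arm(
  series=[
    [0, [0.004, -0.007, 0.0], [0, 0, 0]],
    [0, [0.0079, -0.0148, 0.0], [0, 0, 0]],
    [0, [0.0079, -0.0148, 0.03], [0, 0, 0]],
    [0, [0.0079, -0.0148, 0.06], [0, 0, 0]],
    [0, [0.0079, -0.0148, 0.09], [0, 0, 0]],
    [0, [0.0079, -0.0148, 0.1009], [0, 0, 0]],
    [0, [0.0079, -0.0148, 0.1009], [0, 0, 0]],
    [0, [0.0079, -0.0148, 0.1009], [0, 0, 0]],
    [0, [0.0079, -0.0148, 0.1009], [0, 0, 0]],
  ],
)

```text
time: 2.2
tool_pos: [0.4806, -0.0454, 0.1012]
tool_rot: [3.14, -0.002, -0.057]
contact_force: [0.2, -0.1, 0.1]
opening: 0.0461
```

```bash
python3 - <<'E'
from h import *
go([0.479,-0.0462,0.062],-0.056)
o=look("2")
E
```

```text
to [ 0.479  -0.0462  0.062 ] shift [-0.0016  0.0008  0.0391] turn [ 0.0018 -0.0024 -0.0006]
```

View pics/side2.png

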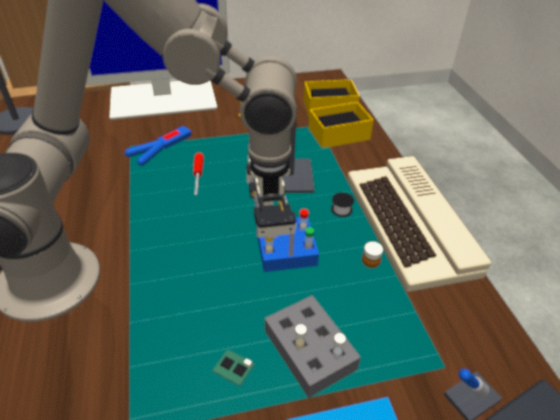

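The side view shows the gripper over the yellow tube at about (268,235), clear of the handle. I'll descend and close.

jog_arm(
  series=[
    [0, [-0.001, 0.0005, 0.015], [0, 0, 0]],
    [0, [-0.001, 0.0005, 0.03], [0, 0, 0]],
    [0, [-0.001, 0.0005, 0.038], [0, 0, 0]],
    [0, [-0.001, 0.0005, 0.038], [0, 0, 0]],
    [0, [-0.001, 0.0005, 0.038], [0, 0, 0]],
    [-1, [-0.001, 0.0005, 0.038], [0, 0, 0]],
    [-1, [-0.001, 0.0005, 0.038], [0, 0, 0]],
    [-1, [-0.001, 0.0005, 0.038], [0, 0, 0]],
    [-1, [-0.001, 0.0005, 0.038], [0, 0, 0]],
    [-1, [-0.001, 0.0005, 0.038], [0, 0, 0]],
    [-1, [-0.001, 0.0005, 0.038], [0, 0, 0]],
  ],
)

```text
time: 3.22
tool_pos: [0.4788, -0.0457, 0.0624]
tool_rot: [3.14, -0.001, -0.056]
contact_force: [-0.6, 0.9, 1.5]
opening: 0.0195
```

jog_arm(
  series=[
    [-1, [0, 0, -0.015], [0, 0, 0]],
    [-1, [0, 0, -0.04], [0, 0, 0]],
    [-1, [0, 0, -0.07], [0, 0, 0]],
    [-1, [0, 0, -0.1], [0, 0, 0]],
    [-1, [0, 0, -0.13], [0, 0, 0]],
    [-1, [0, 0, -0.14], [0, 0, 0]],
    [-1, [0, 0, -0.14], [0, 0, 0]],
    [-1, [0, 0, -0.14], [0, 0, 0]],
  ],
)

```text
time: 3.88
tool_pos: [0.4784, -0.0454, 0.202]
tool_rot: [3.14, -0.001, -0.056]
contact_force: [0.6, 0.5, -0.5]
opening: 0.0193
```

```bash
python3 - <<'E'
from h import *
for i in (0,2,4,5): print(i,hole(i).round(4))
go([*hole(0),0.2],-0.482)
o=look("3")
E
```

```text
0 [ 0.4991 -0.3425]
2 [ 0.4692 -0.247 ]
4 [ 0.5319 -0.2798]
5 [ 0.5169 -0.2321]
to [ 0.4991 -0.3425  0.2   ] shift [0.0373 0.2955 0.0024] turn [ 0.0013 -0.0011  0.4258]
```

View pics/side3.png

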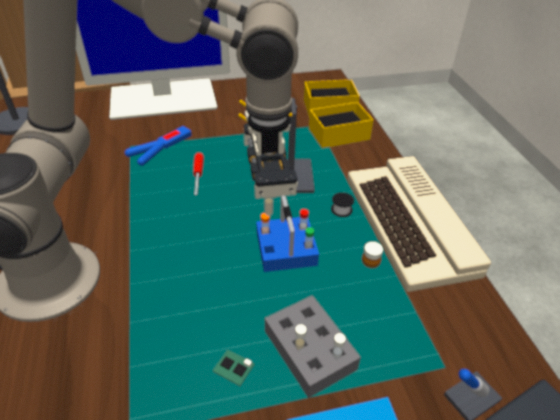

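The side view shows the yellow tube hanging vertically in the gripper at about (268,207), and its socket is empty. Next is hole 0.

jog_arm(
  series=[
    [-1, [0.004, 0.03, 0], [0, 0, 0.04]],
    [-1, [0.008, 0.06, 0], [0, 0, 0.08]],
    [-1, [0.012, 0.09, 0], [0, 0, 0.13]],
    [-1, [0.016, 0.12, 0], [0, 0, 0.17]],
    [-1, [0.02, 0.15, 0], [0, 0, 0.21]],
    [-1, [0.023, 0.18, 0], [0, 0, 0.26]],
    [-1, [0.027, 0.21, 0], [0, 0, 0.3]],
    [-1, [0.03, 0.24, 0], [0, 0, 0.34]],
    [-1, [0.034, 0.27, 0.001], [0, 0, 0.39]],
    [-1, [0.0373, 0.2955, 0.0024], [0.0013, -0.0011, 0.4258]],
    [-1, [0.0373, 0.2955, 0.0024], [0.0013, -0.0011, 0.4258]],
    [-1, [0.0373, 0.2955, 0.0024], [0.0013, -0.0011, 0.4258]],
  ],
)

```text
time: 4.98
tool_pos: [0.4982, -0.3432, 0.1975]
tool_rot: [-3.141, 0.004, -0.484]
contact_force: [-0.1, 1.5, -0.2]
opening: 0.0195
```

```bash
python3 - <<'E'
from h import *
go([*hole(0),0.11],-0.482)
E
```

```text
to [ 0.4991 -0.3425  0.11  ] shift [ 0.0008 -0.0009  0.0875] turn [-0.001   0.0045 -0.0018]
```

jog_arm(
  series=[
    [-1, [0.0005, -0.0005, 0.03], [0, 0, 0]],
    [-1, [0.0005, -0.0005, 0.06], [0, 0.003, 0]],
    [-1, [0.0005, -0.0005, 0.08], [0, 0.003, 0]],
    [-1, [0.0005, -0.0005, 0.0875], [0, 0.003, 0]],
    [-1, [0.0005, -0.0005, 0.0875], [0, 0.003, 0]],
    [-1, [0.0005, -0.0005, 0.0875], [0, 0.003, 0]],
    [-1, [0.0005, -0.0005, 0.0875], [0, 0.003, 0]],
  ],
)

```text
time: 5.57
tool_pos: [0.5007, -0.3425, 0.1142]
tool_rot: [3.141, -0.005, -0.481]
contact_force: [-0.7, 0.6, 0.6]
opening: 0.0198
```

```bash
python3 - <<'E'
from h import *
go([*hole(0),0.066],-0.482)
o=look("4")
i=cv2.imread("pics/side4.png")[290:390,250:380]; cv2.imwrite("pics/s4z.png",cv2.resize(i,None,fx=5,fy=5,interpolation=cv2.INTER_CUBIC))
E
```

```text
to [ 0.4991 -0.3425  0.066 ] shift [-0.0017  0.0007  0.0482] turn [ 0.0007 -0.0051  0.0006]
```

View pics/s4z.png

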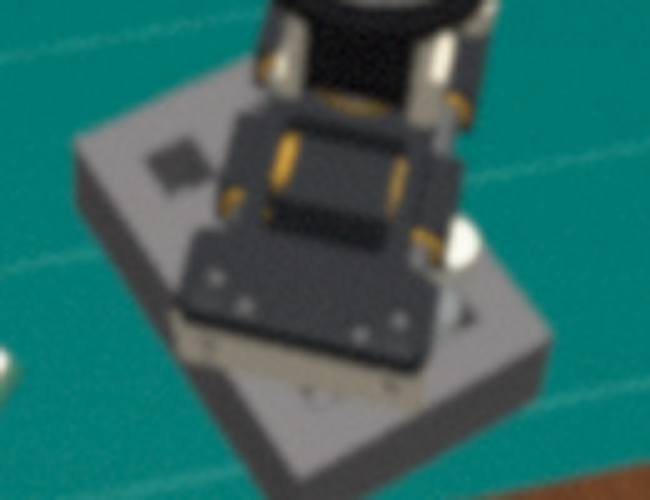

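jog_arm(
  series=[
    [-1, [-0.001, 0.0005, 0.002], [0, -0.003, 0]],
    [-1, [-0.001, 0.0005, 0.002], [0, -0.003, 0]],
    [-1, [-0.001, 0.0005, 0.002], [0, -0.003, 0]],
    [-1, [-0.001, 0.0005, 0.002], [0, -0.003, 0]],
  ],
)

```text
time: 6.0
tool_pos: [0.4987, -0.3424, 0.1108]
tool_rot: [3.141, 0.0, -0.482]
contact_force: [0.1, 0.5, -0.3]
opening: 0.0193
```

```bash
python3 - <<'E'
from h import *
go([*hole(0),0.066],-0.482); s=status.observe(); print(s["qvel"],s["tool_pos"],s["tool_rot"])
E
```

```text
to [ 0.4991 -0.3425  0.066 ] shift [ 0.0004 -0.0001  0.0448] turn [ 0.0002  0.0002 -0.0001]
[ 8.61547480e-04  1.00541283e-03  4.01752576e-05  1.34981489e-03
 -8.53911048e-04 -8.07953400e-05] [ 0.49871364 -0.34239798  0.11075661] [ 3.14140022e+00  2.27791838e-04 -4.82080781e-01]
```

jog_arm(
  series=[
    [-1, [0.0004, 0, 0.008], [0, 0, 0]],
    [-1, [0.0004, 0, 0.014], [0, 0, 0]],
    [-1, [0.0004, 0, 0.018], [0, 0, 0]],
    [-1, [0.0004, 0, 0.022], [0, 0, 0]],
    [-1, [0.0004, 0, 0.022], [0, 0, 0]],
    [-1, [0.0004, 0, 0.022], [0, 0, 0]],
  ],
)

```text
time: 6.5
tool_pos: [0.4989, -0.3424, 0.0881]
tool_rot: [-3.142, 0.001, -0.482]
contact_force: [0.5, -0.2, -0.4]
opening: 0.0197
```

Tube bottom is at about 0.032, inside the hole with no side force.

jog_arm(
  series=[
    [-1, [0, 0, 0.006], [0, 0, 0]],
    [-1, [0, 0, 0.012], [0, 0, 0]],
    [-1, [0, 0, 0.016], [0, 0, 0]],
    [-1, [0, 0, 0.019], [0, 0, 0]],
    [-1, [0, 0, 0.021], [0, 0, 0]],
    [-1, [0, 0, 0.021], [0, 0, 0]],
    [-1, [0, 0, 0.021], [0, 0, 0]],
  ],
)

```text
time: 7.08
tool_pos: [0.499, -0.3425, 0.0675]
tool_rot: [3.141, 0.001, -0.482]
contact_force: [0.4, -0.2, 0.1]
opening: 0.0194
```

jog_arm(
  series=[
    [-0.1, [0, 0, 0.001], [0, 0, 0]],
    [-0.1, [0, 0, 0.001], [0, 0, 0]],
    [-0.1, [0, 0, 0.001], [0, 0, 0]],
    [-0.1, [0, 0, 0.001], [0, 0, 0]],
    [-0.1, [0, 0, -0.02], [0, 0, 0]],
    [-0.1, [0, 0, -0.05], [0, 0, 0]],
    [-0.1, [0, 0, -0.09], [0, 0, 0]],
    [-0.1, [0, 0, -0.13], [0, 0, 0]],
    [-0.1, [0, 0, -0.13], [0, 0, 0]],
  ],
)

```text
time: 7.83
tool_pos: [0.5021, -0.345, 0.2067]
tool_rot: [3.138, -0.014, -0.482]
contact_force: [0.3, -0.4, 1.4]
opening: 0.041
```

```bash
cat >> h.py <<'E'
def car(d):
    r,p=carrier(d,cloud(d)); print("carrier",np.round(r[0],1),np.round(r[1],1),round(r[2],2))
E
python3 - <<'E'
from h import *
o=look("5")
for n in o: print(n); caps(o[n]); car(o[n])
go([0.4826,0.0137,0.2],-0.056)
E
```

```text
top
cap 46 [279.1 193.6] 3 [0.5704 0.0094 0.0874]
cap 43 [303.4 194.4] 67 [ 0.5687 -0.0497  0.0872]
cap 59 [423.1 219.8] 27 [ 0.4977 -0.3397  0.0905]
cap 44 [277.8 229.8] 21 [0.4819 0.0141 0.0879]
carrier [525.1 -17.8] [123.7 124. ] 86.34
side
cap 15 [301.  212.5] 2 [0.5653 0.0053 0.0857]
cap 65 [264.9 216.9] 17 [0.4821 0.0074 0.0853]
cap 131 [315.8 352.2] 28 [ 0.4984 -0.347   0.0895]
carrier [515.3 -18.9] [130.6 103.1] 85.53
to [0.4826 0.0137 0.2   ] shift [-0.1806 -0.3082 -0.0014] turn [ 0.0021 -0.0037 -0.426 ]
```

View pics/side5.png

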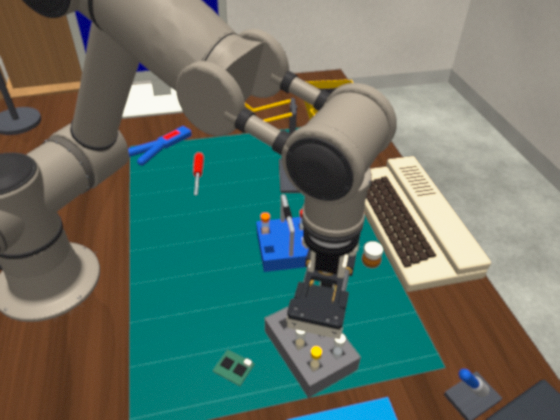

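Yellow sits at cap height 0.090 in hole 0, at about (315,352). The carrier is unmoved. Next is orange.

jog_arm(
  series=[
    [-0.1, [-0.018, -0.031, 0], [0, 0, -0.04]],
    [-0.1, [-0.036, -0.062, 0], [0, 0, -0.08]],
    [-0.1, [-0.054, -0.092, 0], [0, 0, -0.13]],
    [-0.1, [-0.072, -0.123, 0], [0, 0, -0.17]],
    [-0.1, [-0.09, -0.154, 0], [0, 0, -0.21]],
    [-0.1, [-0.108, -0.185, 0], [0, 0, -0.25]],
    [-0.1, [-0.126, -0.216, 0], [0, 0, -0.3]],
    [-0.1, [-0.144, -0.246, 0], [0, 0, -0.34]],
    [-0.1, [-0.162, -0.277, -0.001], [0, 0, -0.38]],
    [-0.1, [-0.1806, -0.3082, -0.0014], [0.0021, -0.0037, -0.426]],
    [-0.1, [-0.1806, -0.3082, -0.0014], [0.0021, -0.0037, -0.426]],
    [-0.1, [-0.1806, -0.3082, -0.0014], [0.0021, -0.0037, -0.426]],
  ],
)

```text
time: 8.93
tool_pos: [0.481, 0.0159, 0.1978]
tool_rot: [-3.139, 0.006, -0.053]
contact_force: [0.4, -0.7, -0.6]
opening: 0.0411
```

jog_arm(
  series=[
    [0, [0, 0, 0], [0, 0, 0]],
    [0, [0, 0, 0], [0, 0, 0]],
    [0, [0, 0, 0], [0, 0, 0]],
  ],
)

```text
time: 9.18
tool_pos: [0.4819, 0.0131, 0.1986]
tool_rot: [-3.139, 0.004, -0.058]
contact_force: [0.2, 0.1, -0.0]
opening: 0.0455
```

```bash
python3 - <<'E'
from h import *
d=eyes.read_camera("side"); caps(d); car(d)
go([0.4823,0.0137,0.1],-0.056)
E
```

```text
cap 64 [303.8 212.9] 3 [0.5718 0.0029 0.0855]
cap 65 [264.9 216.9] 17 [0.4818 0.0082 0.0854]
cap 51 [309.5 231.3] 69 [ 0.5681 -0.0584  0.0855]
cap 129 [315.8 352.2] 27 [ 0.4981 -0.3473  0.0897]
carrier [526.4 -20.3] [128.8 124.7] 86.27
to [0.4823 0.0137 0.1   ] shift [ 0.0008 -0.0003  0.0987] turn [-0.0028  0.0043 -0.0021]
```

jog_arm(
  series=[
    [0, [0.0008, -0.0003, 0.03], [-0.0028, 0.004, 0]],
    [0, [0.0008, -0.0003, 0.06], [-0.0028, 0.004, 0]],
    [0, [0.0008, -0.0003, 0.085], [-0.0028, 0.004, 0]],
    [0, [0.0008, -0.0003, 0.0987], [-0.0028, 0.004, 0]],
    [0, [0.0008, -0.0003, 0.0987], [-0.0028, 0.004, 0]],
    [0, [0.0008, -0.0003, 0.0987], [-0.0028, 0.004, 0]],
    [0, [0.0008, -0.0003, 0.0987], [-0.0028, 0.004, 0]],
    [0, [0.0008, -0.0003, 0.0987], [-0.0028, 0.004, 0]],
  ],
)

```text
time: 9.9
tool_pos: [0.4834, 0.0145, 0.1016]
tool_rot: [3.141, -0.003, -0.057]
contact_force: [0.3, -0.0, 0.8]
opening: 0.0455
```

```bash
python3 - <<'E'
from h import *
go([0.4823,0.0137,0.0624],-0.056)
E
```

```text
to [0.4823 0.0137 0.0624] shift [-0.0012  0.0008  0.0392] turn [ 0.0001 -0.0031 -0.0005]
```

jog_arm(
  series=[
    [0, [-0.001, 0.0006, 0.015], [0, -0.001, 0]],
    [0, [-0.001, 0.0006, 0.03], [0, -0.001, 0]],
    [0, [-0.001, 0.0006, 0.038], [0, -0.001, 0]],
    [0, [-0.001, 0.0006, 0.038], [0, -0.001, 0]],
    [0, [-0.001, 0.0006, 0.038], [0, -0.001, 0]],
    [-1, [-0.001, 0.0006, 0.038], [0, -0.001, 0]],
    [-1, [-0.001, 0.0006, 0.038], [0, -0.001, 0]],
    [-1, [-0.001, 0.0006, 0.038], [0, -0.001, 0]],
    [-1, [-0.001, 0.0006, 0.038], [0, -0.001, 0]],
    [-1, [-0.001, 0.0006, 0.038], [0, -0.001, 0]],
    [-1, [-0.001, 0.0006, 0.038], [0, -0.001, 0]],
  ],
)

```text
time: 10.82
tool_pos: [0.4817, 0.0143, 0.0626]
tool_rot: [3.142, -0.0, -0.056]
contact_force: [0.2, -0.4, 1.8]
opening: 0.0193
```

```bash
python3 - <<'E'
from h import *
go([0.4823,0.0137,0.2],-0.056)
go([*hole(2),0.2],-0.482)
E
```

```text
to [0.4823 0.0137 0.2   ] shift [ 0.0007  0.0005 -0.1374] turn [ 0.     -0.0001  0.    ]
to [ 0.4692 -0.247   0.2   ] shift [ 0.0022  0.2616 -0.1374] turn [ 0.00e+00 -1.00e-04  4.26e-01]
```

jog_arm(
  series=[
    [-1, [0, 0, -0.015], [0, 0, 0]],
    [-1, [0, 0, -0.04], [0, 0, 0]],
    [-1, [0, 0, -0.07], [0, 0, 0]],
    [-1, [0, 0, -0.1], [0, 0, 0]],
    [-1, [0, 0, -0.13], [0, 0, 0]],
    [-1, [0, 0, -0.1374], [0, 0, 0]],
    [-1, [0, 0.03, -0.1374], [0, 0, 0.05]],
    [-1, [0, 0.06, -0.1374], [0, 0, 0.1]],
    [-1, [0, 0.09, -0.1374], [0, 0, 0.15]],
    [-1, [0, 0.12, -0.1374], [0, 0, 0.2]],
    [-1, [0.001, 0.15, -0.1374], [0, 0, 0.25]],
    [-1, [0.001, 0.18, -0.1374], [0, 0, 0.3]],
  ],
)

```text
time: 11.82
tool_pos: [0.4719, -0.1667, 0.1991]
tool_rot: [-3.142, 0.001, -0.358]
contact_force: [0.6, -0.5, -0.2]
opening: 0.019
```

```bash
python3 - <<'E'
from h import *
go([*hole(2),0.2],-0.482)
E
```

```text
to [ 0.4692 -0.247   0.2   ] shift [ 0.0256  0.0762 -0.0009] turn [0.     0.0014 0.1237]
```

jog_arm(
  series=[
    [-1, [0.008, 0.025, 0], [0, 0, 0.04]],
    [-1, [0.017, 0.05, 0], [0, 0, 0.08]],
    [-1, [0.0256, 0.0762, -0.0009], [0, 0.0014, 0.1237]],
    [-1, [0.0256, 0.0762, -0.0009], [0, 0.0014, 0.1237]],
    [-1, [0.0256, 0.0762, -0.0009], [0, 0.0014, 0.1237]],
    [-1, [0.0256, 0.0762, 0.03], [0, 0.0014, 0.1237]],
    [-1, [0.0256, 0.0762, 0.06], [0, 0.0014, 0.1237]],
    [-1, [0.0256, 0.0762, 0.085], [0, 0.0014, 0.1237]],
    [-1, [0.0256, 0.0762, 0.085], [0, 0.0014, 0.1237]],
    [-1, [0.0256, 0.0762, 0.085], [0, 0.0014, 0.1237]],
    [-1, [0.0256, 0.0762, 0.085], [0, 0.0014, 0.1237]],
    [-1, [0.0256, 0.0762, 0.085], [0, 0.0014, 0.1237]],
  ],
)

```text
time: 12.82
tool_pos: [0.4709, -0.2461, 0.1166]
tool_rot: [3.141, -0.004, -0.479]
contact_force: [-0.1, 0.1, 0.1]
opening: 0.0195
```

```bash
python3 - <<'E'
from h import *
go([*hole(2),0.088],-0.482)
E
```

```text
to [ 0.4692 -0.247   0.088 ] shift [-0.0012  0.0016  0.0285] turn [ 0.0005 -0.0041  0.003 ]
```

jog_arm(
  series=[
    [-1, [-0.0007, 0.001, 0.004], [0, -0.002, 0.002]],
    [-1, [-0.0007, 0.001, 0.004], [0, -0.002, 0.002]],
    [-1, [-0.0007, 0.001, 0.004], [0, -0.002, 0.002]],
    [-1, [-0.0007, 0.001, 0.004], [0, -0.002, 0.002]],
    [-1, [-0.0007, 0.001, 0.004], [0, -0.002, 0.002]],
  ],
)

```text
time: 13.23
tool_pos: [0.4688, -0.2465, 0.1109]
tool_rot: [3.141, 0.001, -0.482]
contact_force: [1.5, -0.2, -1.3]
opening: 0.0192
```

```bash
python3 - <<'E'
from h import *
go([*hole(2),0.088],-0.482)
E
```

```text
to [ 0.4692 -0.247   0.088 ] shift [0.0007 0.0003 0.0229] turn [0.0001 0.0008 0.0002]
```

jog_arm(
  series=[
    [-1, [0.0005, 0.0003, 0.008], [0, 0, 0]],
    [-1, [0.0005, 0.0003, 0.014], [0, 0, 0]],
    [-1, [0.0005, 0.0003, 0.018], [0, 0, 0]],
    [-1, [0.0005, 0.0003, 0.0229], [0, 0, 0]],
    [-1, [0.0005, 0.0003, 0.0229], [0, 0, 0]],
    [-1, [0.0005, 0.0003, 0.0229], [0, 0, 0]],
  ],
)

```text
time: 13.73
tool_pos: [0.4688, -0.2467, 0.0873]
tool_rot: [-3.142, 0.002, -0.482]
contact_force: [-0.5, 0.7, -0.2]
opening: 0.0195
```

jog_arm(
  series=[
    [-1, [0, 0, 0.006], [0, 0, 0]],
    [-1, [0, 0, 0.012], [0, 0, 0]],
    [-1, [0, 0, 0.016], [0, 0, 0]],
    [-1, [0, 0, 0.0205], [0, 0, 0]],
    [-1, [0, 0, 0.0205], [0, 0, 0]],
    [-1, [0, 0, 0.0205], [0, 0, 0]],
  ],
)

```text
time: 14.23
tool_pos: [0.4689, -0.2468, 0.067]
tool_rot: [-3.142, 0.002, -0.482]
contact_force: [0.2, 0.8, -0.8]
opening: 0.0191
```

jog_arm(
  series=[
    [-0.1, [0, 0, 0], [0, 0, 0]],
    [-0.1, [0, 0, 0], [0, 0, 0]],
    [-0.1, [0, 0, 0], [0, 0, 0]],
    [-0.1, [0, 0, 0], [0, 0, 0]],
    [-0.1, [0, 0, -0.02], [0, 0, 0]],
    [-0.1, [0, 0, -0.05], [0, 0, 0]],
    [-0.1, [0, 0, -0.09], [0, 0, 0]],
    [-0.1, [0, 0, -0.13], [0, 0, 0]],
    [-0.1, [0, 0, -0.13], [0, 0, 0]],
    [-0.1, [0, 0, -0.13], [0, 0, 0]],
  ],
)

```text
time: 15.07
tool_pos: [0.4702, -0.2477, 0.1999]
tool_rot: [3.141, -0.005, -0.482]
contact_force: [0.5, -0.1, 0.4]
opening: 0.0414
```

```bash
python3 - <<'E'
from h import *
o=look("6")
for n in o: print(n); caps(o[n]); car(o[n])
C=np.array([.5255,-.0187]); t=C+Rz(-.056)@[.045,-.03]; print("green",t, "red",C+Rz(-.056)@[.045,.03])
go([*t,0.2],-0.056)
E
```

```text
top
cap 46 [279.1 193.6] 3 [0.5706 0.0094 0.0864]
cap 43 [303.4 194.4] 67 [ 0.5687 -0.0498  0.0868]
carrier [525.  -17.9] [123.8 124.1] 86.44
side
cap 111 [286.2 310.5] 17 [ 0.4687 -0.252   0.0896]
cap 128 [315.8 352.1] 27 [ 0.4984 -0.3466  0.0896]
carrier [479.9   8.1] [82.7 33.2] 78.73
green [ 0.56875034 -0.05117166] red [0.57210858 0.00873429]
to [ 0.5688 -0.0512  0.2   ] shift [-0.0018 -0.2195 -0.0033] turn [-0.0005  0.0022 -0.4257]
```

jog_arm(
  series=[
    [0, [0, -0.03, 0], [0, 0, -0.05]],
    [0, [0, -0.06, 0], [0, 0, -0.1]],
    [0, [0, -0.09, 0], [0, 0, -0.16]],
    [0, [-0.001, -0.12, -0.001], [0, 0, -0.22]],
    [0, [-0.001, -0.15, -0.001], [0, 0, -0.28]],
    [0, [-0.001, -0.18, -0.002], [0, 0, -0.34]],
    [0, [-0.001, -0.2, -0.003], [0, 0, -0.39]],
    [0, [-0.0018, -0.2195, -0.0033], [0, 0.002, -0.4257]],
    [0, [-0.0018, -0.2195, -0.0033], [0, 0.002, -0.4257]],
    [0, [-0.0018, -0.2195, -0.0033], [0, 0.002, -0.4257]],
    [0, [-0.0018, -0.2195, -0.0033], [0, 0.002, -0.4257]],
    [0, [-0.0018, -0.2195, -0.0033], [0, 0.002, -0.4257]],
  ],
)

```text
time: 16.17
tool_pos: [0.5686, -0.0525, 0.1999]
tool_rot: [3.142, 0.001, -0.058]
contact_force: [-1.2, 0.0, -0.1]
opening: 0.0458
```

```bash
python3 - <<'E'
from h import *
o=look("7")
for n in o: print(n); caps(o[n]); car(o[n])
go([0.5688,-0.0512,0.1],-0.056)
E
```

```text
top
cap 11 [303.1 196.9] 67 [ 0.5616 -0.0493  0.0861]
cap 59 [423.1 219.7] 27 [ 0.4977 -0.3401  0.0899]
cap 57 [384.9 232.6] 19 [ 0.4684 -0.2451  0.0906]
carrier [534.3 -37.1] [97.8 82.4] 77.6
side
cap 64 [303.8 212.9] 3 [0.5715 0.0021 0.0854]
cap 50 [309.5 231.3] 68 [ 0.5683 -0.0579  0.0855]
cap 111 [286.4 310.6] 17 [ 0.469  -0.2519  0.0892]
cap 128 [315.8 352.2] 27 [ 0.498  -0.3474  0.0897]
carrier [526.2 -20.7] [128.1 124.4] 86.32
to [ 0.5688 -0.0512  0.1   ] shift [-1.000e-04 -1.400e-03  1.003e-01] turn [ 0.0001 -0.0002 -0.0018]
```

jog_arm(
  series=[
    [0, [0, -0.001, 0.03], [0, 0, -0.001]],
    [0, [0, -0.001, 0.06], [0, 0, -0.001]],
    [0, [0, -0.001, 0.09], [0, 0, -0.001]],
    [0, [0, -0.001, 0.1003], [0, 0, -0.001]],
    [0, [0, -0.001, 0.1003], [0, 0, -0.001]],
    [0, [0, -0.001, 0.1003], [0, 0, -0.001]],
    [0, [0, -0.001, 0.1003], [0, 0, -0.001]],
    [0, [0, -0.001, 0.1003], [0, 0, -0.001]],
    [0, [0, -0.001, 0.1003], [0, 0, -0.001]],
  ],
)

```text
time: 17.02
tool_pos: [0.5703, -0.0508, 0.1019]
tool_rot: [3.141, -0.004, -0.055]
contact_force: [0.2, 0.0, -0.3]
opening: 0.0464
```

```bash
python3 - <<'E'
from h import *
go([0.5688,-0.0512,0.0624],-0.056)
E
```

```text
to [ 0.5688 -0.0512  0.0624] shift [-0.0016  0.0005  0.0395] turn [ 0.0005 -0.0037  0.0009]
```

jog_arm(
  series=[
    [0, [-0.0008, 0.0004, 0.015], [0, -0.001, 0]],
    [0, [-0.0008, 0.0004, 0.03], [0, -0.001, 0]],
    [0, [-0.0008, 0.0004, 0.0385], [0, -0.001, 0]],
    [0, [-0.0008, 0.0004, 0.0385], [0, -0.001, 0]],
    [0, [-0.0008, 0.0004, 0.0385], [0, -0.001, 0]],
    [-1, [-0.0008, 0.0004, 0.0385], [0, -0.001, 0]],
    [-1, [-0.0008, 0.0004, 0.0385], [0, -0.001, 0]],
    [-1, [-0.0008, 0.0004, 0.0385], [0, -0.001, 0]],
    [-1, [-0.0008, 0.0004, 0.0385], [0, -0.001, 0]],
    [-1, [-0.0008, 0.0004, 0.0385], [0, -0.001, 0]],
    [-1, [-0.0008, 0.0004, 0.0385], [0, -0.001, 0]],
  ],
)

```text
time: 17.93
tool_pos: [0.5689, -0.051, 0.0622]
tool_rot: [3.141, -0.001, -0.055]
contact_force: [0.1, -0.3, 1.7]
opening: 0.0192
```

```bash
python3 - <<'E'
from h import *
go([*hole(4),0.2],-0.482)
E
```

```text
to [ 0.5319 -0.2798  0.2   ] shift [-0.0243  0.2305 -0.1378] turn [ 1.00e-04 -7.00e-04  4.27e-01]
```

jog_arm(
  series=[
    [-1, [0, 0, -0.015], [0, 0, 0]],
    [-1, [0, 0, -0.04], [0, 0, 0]],
    [-1, [0, 0, -0.07], [0, 0, 0]],
    [-1, [0, 0, -0.1], [0, 0, 0]],
    [-1, [0, 0, -0.13], [0, 0, 0]],
    [-1, [0, 0, -0.1378], [0, 0, 0]],
    [-1, [-0.003, 0.03, -0.1378], [0, 0, 0.05]],
    [-1, [-0.006, 0.06, -0.1378], [0, 0, 0.1]],
    [-1, [-0.009, 0.09, -0.1378], [0, 0, 0.15]],
    [-1, [-0.012, 0.12, -0.1378], [0, 0, 0.2]],
    [-1, [-0.015, 0.15, -0.1378], [0, 0, 0.25]],
    [-1, [-0.018, 0.18, -0.1378], [0, 0, 0.3]],
  ],
)

```text
time: 18.93
tool_pos: [0.5401, -0.2309, 0.1989]
tool_rot: [-3.141, 0.001, -0.357]
contact_force: [0.9, -0.3, -0.6]
opening: 0.0189
```

```bash
python3 - <<'E'
from h import *
go([*hole(4),0.2],-0.482)
E
```

```text
to [ 0.5319 -0.2798  0.2   ] shift [ 0.0095  0.0487 -0.0011] turn [-1.000e-04  1.200e-03  1.246e-01]
```

jog_arm(
  series=[
    [-1, [0.004, 0.02, 0], [0, 0, 0.05]],
    [-1, [0.008, 0.04, 0], [0, 0, 0.1]],
    [-1, [0.0095, 0.0487, -0.0011], [0, 0.0012, 0.1246]],
    [-1, [0.0095, 0.0487, -0.0011], [0, 0.0012, 0.1246]],
    [-1, [0.0095, 0.0487, 0.03], [0, 0, 0.1246]],
    [-1, [0.0095, 0.0487, 0.06], [0, 0, 0.1246]],
    [-1, [0.0095, 0.0487, 0.085], [0, 0, 0.1246]],
    [-1, [0.0095, 0.0487, 0.085], [0, 0, 0.1246]],
    [-1, [0.0095, 0.0487, 0.085], [0, 0, 0.1246]],
    [-1, [0.0095, 0.0487, 0.085], [0, 0, 0.1246]],
    [-1, [0.0095, 0.0487, 0.085], [0, 0, 0.1246]],
    [-1, [0.0095, 0.0487, 0.085], [0, 0, 0.1246]],
  ],
)

```text
time: 19.93
tool_pos: [0.5337, -0.2789, 0.1165]
tool_rot: [3.141, -0.003, -0.479]
contact_force: [0.5, -0.1, -0.7]
opening: 0.0194
```

jog_arm(
  series=[
    [-1, [0, 0, 0.001], [0, 0, 0]],
    [-1, [0, 0, 0.001], [0, 0, 0]],
    [-1, [0, 0, 0.001], [0, 0, 0]],
  ],
)

```text
time: 20.18
tool_pos: [0.5328, -0.2788, 0.114]
tool_rot: [3.141, -0.0, -0.48]
contact_force: [-0.1, 0.3, -0.0]
opening: 0.0194
```

```bash
python3 - <<'E'
from h import *
go([*hole(4),0.088],-0.482)
E
```

```text
to [ 0.5319 -0.2798  0.088 ] shift [-0.0003  0.0014  0.026 ] turn [ 0.0001 -0.0005  0.0023]
```

jog_arm(
  series=[
    [-1, [-0.0003, 0.0012, 0.004], [0, 0, 0.002]],
    [-1, [-0.0003, 0.0012, 0.004], [0, 0, 0.002]],
    [-1, [-0.0003, 0.0012, 0.004], [0, 0, 0.002]],
    [-1, [-0.0003, 0.0012, 0.012], [0, 0, 0.002]],
    [-1, [-0.0003, 0.0012, 0.018], [0, 0, 0.002]],
    [-1, [-0.0003, 0.0012, 0.022], [0, 0, 0.002]],
    [-1, [-0.0003, 0.0012, 0.026], [0, 0, 0.002]],
    [-1, [-0.0003, 0.0012, 0.026], [0, 0, 0.002]],
    [-1, [-0.0003, 0.0012, 0.026], [0, 0, 0.002]],
  ],
)

```text
time: 20.93
tool_pos: [0.5317, -0.2795, 0.0872]
tool_rot: [-3.142, 0.001, -0.482]
contact_force: [-0.6, -0.5, -0.5]
opening: 0.0195
```

jog_arm(
  series=[
    [-1, [0, 0, 0.006], [0, 0, 0]],
    [-1, [0, 0, 0.012], [0, 0, 0]],
    [-1, [0, 0, 0.016], [0, 0, 0]],
    [-1, [0, 0, 0.0205], [0, 0, 0]],
    [-1, [0, 0, 0.0205], [0, 0, 0]],
    [-1, [0, 0, 0.0205], [0, 0, 0]],
  ],
)

```text
time: 21.43
tool_pos: [0.5318, -0.2795, 0.0668]
tool_rot: [3.142, 0.001, -0.482]
contact_force: [0.4, 0.1, -0.6]
opening: 0.0194
```

jog_arm(
  series=[
    [-0.1, [0, 0, 0], [0, 0, 0]],
    [-0.1, [0, 0, 0], [0, 0, 0]],
    [-0.1, [0, 0, 0], [0, 0, 0]],
    [-0.1, [0, 0, 0], [0, 0, 0]],
    [-0.1, [0, 0, -0.02], [0, 0, 0]],
    [-0.1, [0, 0, -0.05], [0, 0, 0]],
    [-0.1, [0, 0, -0.09], [0, 0, 0]],
    [-0.1, [0, 0, -0.13], [0, 0, 0]],
    [-0.1, [0, 0, -0.13], [0, 0, 0]],
    [-0.1, [0, 0, -0.13], [0, 0, 0]],
  ],
)

```text
time: 22.27
tool_pos: [0.533, -0.2803, 0.2002]
tool_rot: [3.141, -0.006, -0.482]
contact_force: [-0.9, 0.2, -1.3]
opening: 0.0413
```

```bash
python3 - <<'E'
from h import *
o=look("8")
for n in o: print(n); caps(o[n]); car(o[n])
go([.5721,.0087,0.2],-0.056)
E
```

```text
top
cap 46 [279.1 193.6] 3 [0.5709 0.0094 0.0869]
cap 41 [397.  207.3] 68 [ 0.5304 -0.2767  0.0906]
cap 57 [384.9 232.6] 19 [ 0.4685 -0.245   0.0912]
carrier [525. -18.] [124.1 123.8] 86.46
side
cap 63 [303.8 212.9] 2 [0.5712 0.0026 0.085 ]
cap 111 [286.3 310.6] 18 [ 0.4691 -0.2518  0.0892]
cap 96 [323.2 318.6] 69 [ 0.5305 -0.284   0.0899]
cap 128 [315.8 352.2] 27 [ 0.4981 -0.3474  0.0897]
carrier [526.  -19.9] [129.7 124.1] 86.54
to [0.5721 0.0087 0.2   ] shift [-0.0973 -0.2741 -0.0035] turn [-3.000e-04  1.300e-03 -4.256e-01]
```

Green is seated at 0.090. Next is red.

jog_arm(
  series=[
    [0, [-0.01, -0.03, 0], [0, 0, -0.045]],
    [0, [-0.021, -0.06, 0], [0, 0, -0.09]],
    [0, [-0.032, -0.09, 0], [0, 0, -0.14]],
    [0, [-0.043, -0.12, -0.001], [0, 0, -0.19]],
    [0, [-0.053, -0.15, -0.001], [0, 0, -0.24]],
    [0, [-0.064, -0.18, -0.002], [0, 0, -0.29]],
    [0, [-0.075, -0.21, -0.003], [0, 0, -0.34]],
    [0, [-0.085, -0.24, -0.0035], [0, 0, -0.38]],
    [0, [-0.0973, -0.2741, -0.0035], [0, 0.001, -0.4256]],
    [0, [-0.0973, -0.2741, -0.0035], [0, 0.001, -0.4256]],
    [0, [-0.0973, -0.2741, -0.0035], [0, 0.001, -0.4256]],
    [0, [-0.0973, -0.2741, -0.0035], [0, 0.001, -0.4256]],
  ],
)

```text
time: 23.37
tool_pos: [0.5719, 0.0083, 0.1991]
tool_rot: [3.141, 0.002, -0.056]
contact_force: [-0.1, 0.9, -0.4]
opening: 0.0459
```

```bash
python3 - <<'E'
from h import *
o=look("9")
for n in ("side",): print(n); caps(o[n]); car(o[n])
go([0.5721,0.0087,0.1],-0.056)
E
```

```text
side
cap 64 [303.8 212.9] 2 [0.5717 0.0029 0.0852]
cap 112 [286.3 310.6] 17 [ 0.4691 -0.2521  0.0893]
cap 94 [323.2 318.7] 69 [ 0.5303 -0.2842  0.0897]
cap 129 [315.8 352.2] 27 [ 0.4985 -0.3469  0.0894]
carrier [526.3 -19.6] [129.9 124.2] 86.51
to [0.5721 0.0087 0.1   ] shift [-0.0001 -0.0015  0.0997] turn [ 0.0005  0.0009 -0.0018]
```

jog_arm(
  series=[
    [0, [0, -0.001, 0.03], [0, 0, -0.001]],
    [0, [0, -0.001, 0.06], [0, 0, -0.001]],
    [0, [0, -0.001, 0.09], [0, 0, -0.001]],
    [0, [0, -0.001, 0.1], [0, 0, -0.001]],
    [0, [0, -0.001, 0.1], [0, 0, -0.001]],
    [0, [0, -0.001, 0.1], [0, 0, -0.001]],
    [0, [0, -0.001, 0.1], [0, 0, -0.001]],
    [0, [0, -0.001, 0.1], [0, 0, -0.001]],
    [0, [0, -0.001, 0.1], [0, 0, -0.001]],
  ],
)

```text
time: 24.22
tool_pos: [0.5737, 0.0092, 0.1022]
tool_rot: [3.141, -0.004, -0.055]
contact_force: [0.4, -0.1, 0.1]
opening: 0.046
```

```bash
python3 - <<'E'
from h import *
go([0.5721,0.0087,0.0624],-0.056)
E
```

```text
to [0.5721 0.0087 0.0624] shift [-0.0017  0.0006  0.0398] turn [ 0.0004 -0.0037  0.0009]
```

jog_arm(
  series=[
    [0, [-0.0008, 0.0004, 0.015], [0, -0.001, 0]],
    [0, [-0.0008, 0.0004, 0.03], [0, -0.001, 0]],
    [0, [-0.0008, 0.0004, 0.0385], [0, -0.001, 0]],
    [0, [-0.0008, 0.0004, 0.0385], [0, -0.001, 0]],
    [0, [-0.0008, 0.0004, 0.0385], [0, -0.001, 0]],
    [-1, [-0.0008, 0.0004, 0.0385], [0, -0.001, 0]],
    [-1, [-0.0008, 0.0004, 0.0385], [0, -0.001, 0]],
    [-1, [-0.0008, 0.0004, 0.0385], [0, -0.001, 0]],
    [-1, [-0.0008, 0.0004, 0.0385], [0, -0.001, 0]],
    [-1, [-0.0008, 0.0004, 0.0385], [0, -0.001, 0]],
    [-1, [-0.0008, 0.0004, 0.0385], [0, -0.001, 0]],
  ],
)

```text
time: 25.13
tool_pos: [0.5722, 0.009, 0.0625]
tool_rot: [3.141, -0.001, -0.055]
contact_force: [0.0, -1.0, 2.9]
opening: 0.0197
```

```bash
python3 - <<'E'
from h import *
go([*hole(5),0.2],-0.482)
E
```

```text
to [ 0.5169 -0.2321  0.2   ] shift [-0.0419  0.2438 -0.1375] turn [ 2.00e-04 -6.00e-04  4.27e-01]
```

jog_arm(
  series=[
    [-1, [0, 0, -0.015], [0, 0, 0]],
    [-1, [0, 0, -0.04], [0, 0, 0]],
    [-1, [0, 0, -0.07], [0, 0, 0]],
    [-1, [0, 0, -0.1], [0, 0, 0]],
    [-1, [0, 0, -0.13], [0, 0, 0]],
    [-1, [0, 0, -0.1375], [0, 0, 0]],
    [-1, [-0.005, 0.03, -0.1375], [0, 0, 0.05]],
    [-1, [-0.01, 0.06, -0.1375], [0, 0, 0.1]],
    [-1, [-0.015, 0.09, -0.1375], [0, 0, 0.15]],
    [-1, [-0.02, 0.12, -0.1375], [0, 0, 0.2]],
    [-1, [-0.026, 0.15, -0.1375], [0, 0, 0.25]],
    [-1, [-0.031, 0.18, -0.1375], [0, 0, 0.3]],
  ],
)

```text
time: 26.13
tool_pos: [0.5302, -0.1701, 0.199]
tool_rot: [3.141, 0.001, -0.357]
contact_force: [0.0, -0.6, -0.0]
opening: 0.0192
```

```bash
python3 - <<'E'
from h import *
go([*hole(5),0.2],-0.482)
E
```

```text
to [ 0.5169 -0.2321  0.2   ] shift [ 0.0092  0.0627 -0.001 ] turn [0.0003 0.0012 0.1247]
```

jog_arm(
  series=[
    [-1, [0.004, 0.025, 0], [0, 0, 0.05]],
    [-1, [0.008, 0.05, 0], [0, 0, 0.1]],
    [-1, [0.0092, 0.0635, -0.0011], [0, 0.0012, 0.1256]],
    [-1, [0.0092, 0.0635, -0.0011], [0, 0.0012, 0.1256]],
    [-1, [0.0092, 0.0635, 0.03], [0, 0, 0.1256]],
    [-1, [0.0092, 0.0635, 0.06], [0, 0, 0.1256]],
    [-1, [0.0092, 0.0635, 0.085], [0, 0, 0.1256]],
    [-1, [0.0092, 0.0635, 0.085], [0, 0, 0.1256]],
    [-1, [0.0092, 0.0635, 0.085], [0, 0, 0.1256]],
    [-1, [0.0092, 0.0635, 0.085], [0, 0, 0.1256]],
    [-1, [0.0092, 0.0635, 0.085], [0, 0, 0.1256]],
    [-1, [0.0092, 0.0635, 0.085], [0, 0, 0.1256]],
  ],
)

```text
time: 27.13
tool_pos: [0.5187, -0.232, 0.1165]
tool_rot: [3.141, -0.003, -0.48]
contact_force: [0.0, 0.1, -0.7]
opening: 0.0195
```

jog_arm(
  series=[
    [-1, [0, 0, 0.001], [0, 0, 0]],
    [-1, [0, 0, 0.001], [0, 0, 0]],
    [-1, [0, 0, 0.001], [0, 0, 0]],
  ],
)

```text
time: 27.38
tool_pos: [0.5178, -0.2318, 0.1141]
tool_rot: [3.141, -0.001, -0.481]
contact_force: [-0.6, -0.2, -1.2]
opening: 0.0192
```

```bash
python3 - <<'E'
from h import *
go([*hole(5),0.088],-0.482)
E
```

```text
to [ 0.5169 -0.2321  0.088 ] shift [-0.0006  0.0007  0.0261] turn [ 0.0003 -0.0006  0.0014]
```

jog_arm(
  series=[
    [-1, [-0.0004, 0.0006, 0.004], [0, 0, 0.001]],
    [-1, [-0.0004, 0.0006, 0.004], [0, 0, 0.001]],
    [-1, [-0.0004, 0.0006, 0.004], [0, 0, 0.001]],
    [-1, [-0.0004, 0.0006, 0.012], [0, 0, 0.001]],
    [-1, [-0.0004, 0.0006, 0.018], [0, 0, 0.001]],
    [-1, [-0.0004, 0.0006, 0.022], [0, 0, 0.001]],
    [-1, [-0.0004, 0.0006, 0.026], [0, 0, 0.001]],
    [-1, [-0.0004, 0.0006, 0.026], [0, 0, 0.001]],
    [-1, [-0.0004, 0.0006, 0.026], [0, 0, 0.001]],
  ],
)

```text
time: 28.13
tool_pos: [0.5169, -0.232, 0.0872]
tool_rot: [3.141, 0.001, -0.482]
contact_force: [-0.6, 0.6, -0.7]
opening: 0.0193
```

jog_arm(
  series=[
    [-1, [0, 0, 0.006], [0, 0, 0]],
    [-1, [0, 0, 0.012], [0, 0, 0]],
    [-1, [0, 0, 0.016], [0, 0, 0]],
    [-1, [0, 0, 0.0205], [0, 0, 0]],
    [-1, [0, 0, 0.0205], [0, 0, 0]],
    [-1, [0, 0, 0.0205], [0, 0, 0]],
  ],
)

```text
time: 28.63
tool_pos: [0.5169, -0.232, 0.0668]
tool_rot: [3.141, 0.001, -0.482]
contact_force: [0.0, 0.5, -0.3]
opening: 0.0193
```

jog_arm(
  series=[
    [-0.1, [0, 0, 0], [0, 0, 0]],
    [-0.1, [0, 0, 0], [0, 0, 0]],
    [-0.1, [0, 0, 0], [0, 0, 0]],
    [-0.1, [0, 0, 0], [0, 0, 0]],
    [-0.1, [0, 0, -0.02], [0, 0, 0]],
    [-0.1, [0, 0, -0.05], [0, 0, 0]],
    [-0.1, [0, 0, -0.09], [0, 0, 0]],
    [-0.1, [0, 0, -0.13], [0, 0, 0]],
    [-0.1, [0, 0, -0.13], [0, 0, 0]],
    [-0.1, [0, 0, -0.13], [0, 0, 0]],
  ],
)

```text
time: 29.47
tool_pos: [0.5183, -0.2327, 0.2]
tool_rot: [3.141, -0.006, -0.482]
contact_force: [-0.6, -0.3, -1.0]
opening: 0.0416
```

```bash
python3 - <<'E'
from h import *
o=look("10")
for n in o: print(n); caps(o[n]); car(o[n])
E
```

```text
top
cap 19 [377.2 215.3] 3 [ 0.5123 -0.2278  0.0906]
cap 20 [425.4 220.5] 28 [ 0.4962 -0.3449  0.0923]
carrier [525.  -17.8] [123.7 123.7] 86.41
side
cap 102 [308.4 299.5] 3 [ 0.5156 -0.2365  0.0892]
cap 112 [286.3 310.6] 17 [ 0.469  -0.2515  0.0892]
cap 93 [323.2 318.8] 69 [ 0.5305 -0.2841  0.0897]
cap 128 [315.8 352.1] 27 [ 0.4983 -0.3467  0.0896]
carrier [514.1 -19.5] [130.4 100.3] 86.39
```

View pics/side10.png

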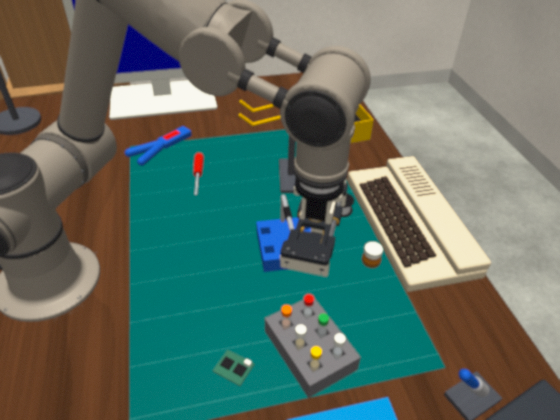

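View pics/top10.png

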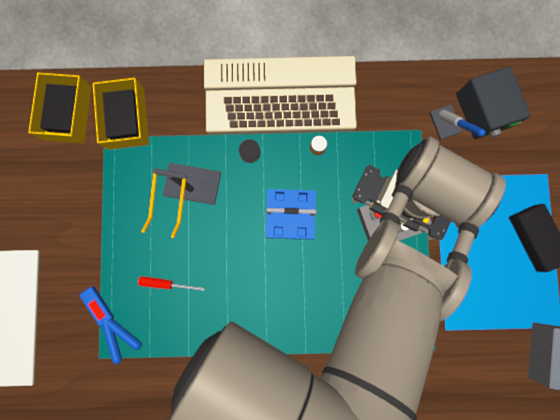

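All four colour caps are down in the rack at (308,299), (286,311), (323,319) and (316,352), and the carrier is empty and still at (291,214). Before hanging it I'll check how high the hook post is.

```bash
python3 - <<'E'
from h import *
go([0.5255,-0.0187,0.2],1.515)
for n in("top","side"):
    d=dict(np.load(n+"0.npz")); W=cloud(d)
    w=W.reshape(-1,3); w=w[(w[:,2]>0.03)]; l=w.copy(); l[:,:2]=(l[:,:2]-[.5017,.2623])@Rz(-.2)
    k=(abs(l[:,0]-.1)<.03)&(abs(l[:,1])<.06); print(n,k.sum(),np.percentile(l[k][:,2],[50,90,99,100]).round(3), l[k][np.argmax(l[k][:,2])].round(3))
E
```

```text
to [ 0.5255 -0.0187  0.2   ] shift [-0.0908 -0.1929 -0.0034] turn [-1.1000e-03  1.0000e-03 -1.9966e+00]
top 403 [0.222 0.227 0.229 0.231] [ 0.097 -0.005  0.231]
side 548 [0.158 0.224 0.227 0.229] [0.102 0.015 0.229]
```

jog_arm(
  series=[
    [0, [0, 0, -0.002], [0, 0, -0.11]],
    [0, [-0.005, -0.01, -0.003], [0, 0, -0.22]],
    [0, [-0.01, -0.02, -0.003], [0, 0, -0.33]],
    [0, [-0.015, -0.03, -0.003], [0, 0, -0.44]],
    [0, [-0.02, -0.042, -0.003], [0, 0, -0.55]],
    [0, [-0.025, -0.053, -0.003], [0, 0, -0.66]],
    [0, [-0.03, -0.064, -0.003], [0, 0, -0.77]],
    [0, [-0.035, -0.074, -0.003], [0, 0, -0.88]],
    [0, [-0.04, -0.085, -0.003], [0, 0, -0.99]],
    [0, [-0.045, -0.096, -0.003], [0, 0, -1.1]],
    [0, [-0.05, -0.106, -0.003], [0, 0, -1.21]],
    [0, [-0.055, -0.117, -0.003], [0, 0, -1.32]],
  ],
)

```text
time: 30.57
tool_pos: [0.5215, -0.1021, 0.1981]
tool_rot: [-3.138, 0.002, 0.844]
contact_force: [-0.0, 0.7, -0.6]
opening: 0.046
```

```bash
python3 - <<'E'
from h import *
go([0.5255,-0.0187,0.2],1.515)
E
```

```text
to [ 0.5255 -0.0187  0.2   ] shift [ 0.0649 -0.0525 -0.0018] turn [-4.100e-03  6.000e-04 -6.713e-01]
```

jog_arm(
  series=[
    [0, [0.011, -0.009, 0], [0, 0, -0.11]],
    [0, [0.022, -0.018, -0.001], [0, 0, -0.22]],
    [0, [0.033, -0.027, -0.001], [0, 0, -0.33]],
    [0, [0.044, -0.036, -0.001], [0, 0, -0.44]],
    [0, [0.055, -0.045, -0.001], [0, 0, -0.55]],
    [0, [0.0649, -0.0525, -0.0018], [-0.004, 0.0006, -0.6713]],
    [0, [0.0649, -0.0525, -0.0018], [-0.004, 0.0006, -0.6713]],
    [0, [0.0649, -0.0525, -0.0018], [-0.004, 0.0006, -0.6713]],
    [0, [0.0649, -0.0525, -0.0018], [-0.004, 0.0006, -0.6713]],
    [0, [0.0649, -0.0525, -0.0018], [-0.004, 0.0006, -0.6713]],
    [0, [0.0649, -0.0525, -0.0018], [-0.004, 0.0006, -0.6713]],
  ],
)

```text
time: 31.48
tool_pos: [0.5268, -0.0202, 0.2016]
tool_rot: [3.138, 0.001, 1.507]
contact_force: [-0.7, -0.1, 1.4]
opening: 0.0457
```

```bash
python3 - <<'E'
from h import *
o=look("11"); car(o["side"])
go([0.5255,-0.0187,0.097],1.515)
E
```

```text
carrier [526.5 -19.8] [129.  124.6] 86.24
to [ 0.5255 -0.0187  0.097 ] shift [ 0.0014 -0.0018  0.1048] turn [ 0.0035  0.001  -0.007 ]
```

View pics/side11.png

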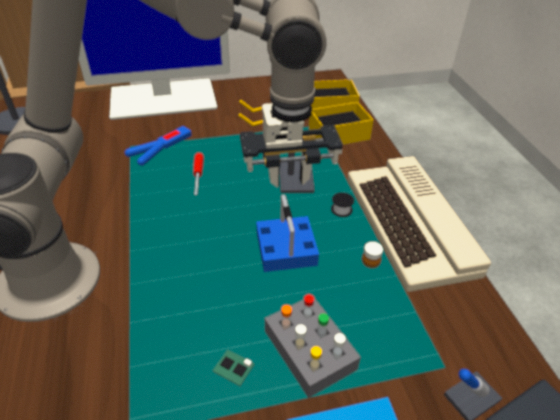

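The carrier at (287,243) is empty and unmoved, and the gripper is above its handle with the jaws straddling the bar.

jog_arm(
  series=[
    [0, [0.001, -0.001, 0.02], [0.002, 0, -0.003]],
    [0, [0.001, -0.001, 0.05], [0.002, 0, -0.004]],
    [0, [0.001, -0.001, 0.08], [0.002, 0, -0.004]],
    [0, [0.001, -0.001, 0.095], [0.002, 0, -0.004]],
    [0, [0.001, -0.001, 0.104], [0.002, 0, -0.004]],
    [0, [0.001, -0.001, 0.104], [0.002, 0, -0.004]],
    [0, [0.001, -0.001, 0.104], [0.002, 0, -0.004]],
    [0, [0.001, -0.001, 0.104], [0.002, 0, -0.004]],
    [0, [0.001, -0.001, 0.104], [0.002, 0, -0.004]],
    [0, [0.001, -0.001, 0.104], [0.002, 0, -0.004]],
  ],
)

```text
time: 32.42
tool_pos: [0.527, -0.0187, 0.099]
tool_rot: [3.138, 0.001, 1.514]
contact_force: [0.2, -0.1, 0.1]
opening: 0.0457
```

```bash
python3 - <<'E'
from h import *
go([0.5255,-0.0187,0.097],1.515)
o=look("12"); car(o["side"])
E
```

```text
to [ 0.5255 -0.0187  0.097 ] shift [-0.0001 -0.0015  0.002 ] turn [ 0.0039  0.0012 -0.0014]
carrier [526.1 -20.7] [129.1 124.2] 86.54
```

jog_arm(
  series=[
    [0, [0, -0.0008, 0.0015], [0.0035, 0.001, 0]],
    [0, [0, -0.0008, 0.0015], [0.0035, 0.001, 0]],
    [-0.4, [0, -0.0008, 0.0015], [0.0035, 0.001, 0]],
    [-0.6, [0, -0.0008, 0.0015], [0.0035, 0.001, 0]],
    [-0.65, [0, -0.0008, 0.0015], [0.0035, 0.001, 0]],
    [-0.7, [0, -0.0008, 0.0015], [0.0035, 0.001, 0]],
    [-0.75, [0, -0.0008, 0.0015], [0.0035, 0.001, 0]],
    [-1, [0, -0.0008, 0.0015], [0.0035, 0.001, 0]],
    [-1, [0, -0.0008, 0.0015], [0.0035, 0.001, 0]],
    [-1, [0, -0.0008, 0.0015], [0.0035, 0.001, 0]],
    [-1, [0, -0.0008, 0.0015], [0.0035, 0.001, 0]],
    [-1, [0, -0.0008, 0.0015], [0.0035, 0.001, 0]],
  ],
  squeeze=40,
)

```text
time: 33.52
tool_pos: [0.5255, -0.0185, 0.0963]
tool_rot: [-3.14, -0.0, 1.514]
contact_force: [0.6, -0.5, -2.5]
opening: 0.0135
```

```bash
python3 - <<'E'
from h import *
s=status.observe(); print(s["tool_pos"],s["tool_rot"],s["contact_force"])
go([0.5255,-0.0187,0.225],1.515)
E
```

```text
[ 0.52553566 -0.01851538  0.09631929] [-3.13977245e+00 -5.89041490e-05  1.51370930e+00] [ 0.60954989 -0.48014298 -2.46511152]
to [ 0.5255 -0.0187  0.225 ] shift [-0.0002 -0.0003 -0.1287] turn [-0.0018 -0.0001 -0.0013]
```

jog_arm(
  series=[
    [-1, [0, 0, -0.004], [0, 0, 0]],
    [-1, [0, 0, -0.012], [0, 0, 0]],
    [-1, [0, 0, -0.024], [0, 0, 0]],
    [-1, [0, 0, -0.04], [0, 0, 0]],
    [-1, [0, 0, -0.056], [0, 0, 0]],
    [-1, [0, 0, -0.072], [0, 0, 0]],
    [-1, [0, 0, -0.09], [0, 0, 0]],
    [-1, [0, 0, -0.107], [0, 0, 0]],
    [-1, [0, 0, -0.12], [0, 0, 0]],
    [-1, [0, 0, -0.126], [0, 0, 0]],
    [-1, [0, 0, -0.126], [0, 0, 0]],
    [-1, [0, 0, -0.126], [0, 0, 0]],
  ],
)

```text
time: 34.52
tool_pos: [0.5254, -0.0185, 0.2222]
tool_rot: [-3.139, -0.0, 1.514]
contact_force: [-1.0, -0.5, -3.8]
opening: 0.0135
```

```bash
python3 - <<'E'
from h import *
o=look("13")
go([0.418,0.05,0.22],1.45)
E
```

```text
to [0.418 0.05  0.22 ] shift [ 0.0622 -0.1108  0.0018] turn [-0.004  -0.0001  0.0637]
```

View pics/side13.png

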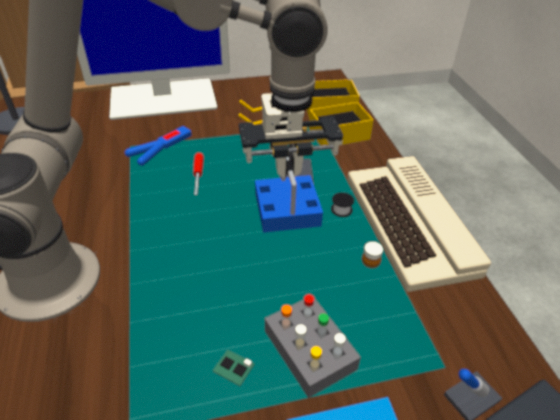

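The carrier is lifted level, with the block at about (287,203). I'll move it gently to the approach side of the hook.

jog_arm(
  series=[
    [-1, [0.004, -0.007, 0], [0, 0, 0.005]],
    [-1, [0.009, -0.016, 0], [0, 0, 0.01]],
    [-1, [0.015, -0.027, 0], [0, 0, 0.015]],
    [-1, [0.021, -0.038, 0], [0, 0, 0.02]],
    [-1, [0.028, -0.05, 0], [0, 0, 0.03]],
    [-1, [0.035, -0.062, 0], [0, 0, 0.035]],
    [-1, [0.042, -0.074, 0], [0, 0, 0.04]],
    [-1, [0.049, -0.086, 0], [0, 0, 0.05]],
    [-1, [0.055, -0.097, 0], [0, 0, 0.055]],
    [-1, [0.059, -0.105, 0], [0, 0, 0.06]],
    [-1, [0.0622, -0.1108, 0], [0, 0, 0.064]],
    [-1, [0.0622, -0.1108, 0], [0, 0, 0.064]],
  ],
)

```text
time: 35.62
tool_pos: [0.4175, 0.0506, 0.2226]
tool_rot: [-3.139, -0.0, 1.45]
contact_force: [0.6, 0.4, -3.5]
opening: 0.0135
```

```bash
python3 - <<'E'
from h import *
print(status.observe()["contact_force"])
go([0.418,0.17,0.22],1.371)
go([0.418,0.279,0.22],1.371)
E
```

```text
[ 0.55712055  0.37648939 -3.46167096]
to [0.418 0.17  0.22 ] shift [ 0.1186 -0.0138  0.0027] turn [-0.0023  0.      0.0792]
to [0.418 0.279 0.22 ] shift [ 0.2268 -0.0269  0.0027] turn [-0.0023  0.      0.0792]
```

jog_arm(
  series=[
    [-1, [0.007, -0.001, 0], [0, 0, 0.007]],
    [-1, [0.018, -0.002, 0], [0, 0, 0.014]],
    [-1, [0.036, -0.004, 0], [0, 0, 0.02]],
    [-1, [0.058, -0.007, 0], [0, 0, 0.027]],
    [-1, [0.08, -0.01, 0], [0, 0, 0.034]],
    [-1, [0.103, -0.012, 0], [0, 0, 0.04]],
    [-1, [0.126, -0.015, 0], [0, 0, 0.047]],
    [-1, [0.15, -0.018, 0], [0, 0, 0.055]],
    [-1, [0.175, -0.021, 0], [0, 0, 0.063]],
    [-1, [0.198, -0.024, 0], [0, 0, 0.07]],
    [-1, [0.215, -0.026, 0], [-0.002, 0, 0.079]],
    [-1, [0.2268, -0.0269, 0], [-0.002, 0, 0.079]],
  ],
)

```text
time: 36.62
tool_pos: [0.4196, 0.2803, 0.2223]
tool_rot: [3.141, -0.0, 1.371]
contact_force: [-0.1, -0.8, -3.2]
opening: 0.0135
```

jog_arm(
  series=[
    [-1, [0, 0, 0], [0, 0, 0]],
    [-1, [0, 0, 0], [0, 0, 0]],
    [-1, [0, 0, 0], [0, 0, 0]],
  ],
)

```text
time: 36.87
tool_pos: [0.4195, 0.2775, 0.2224]
tool_rot: [-3.141, 0.001, 1.37]
contact_force: [-0.8, -0.8, -3.6]
opening: 0.0135
```

```bash
python3 - <<'E'
from h import *
o=look("14")
s=status.observe();print(s["tool_pos"],s["tool_rot"])
q=np.array([.5017,.2623]); X=lambda x:[*(q+Rz(-.2)@[x,0]),0.22]
for x in(-.085,-.04,0): go(X(x),1.371)
E
```

```text
[0.41956332 0.27734501 0.22263733] [3.14140650e+00 5.11024983e-04 1.36951441e+00]
to [0.4184 0.2792 0.22  ] shift [ 0.0016 -0.0015  0.0026] turn [ 0.0002  0.0005 -0.0015]
to [0.4625 0.2702 0.22  ] shift [0.0016 0.0435 0.0026] turn [ 0.0002  0.0005 -0.0015]
to [0.5017 0.2623 0.22  ] shift [0.0017 0.0835 0.0027] turn [ 0.0002  0.0005 -0.0015]
```

View pics/top14.png

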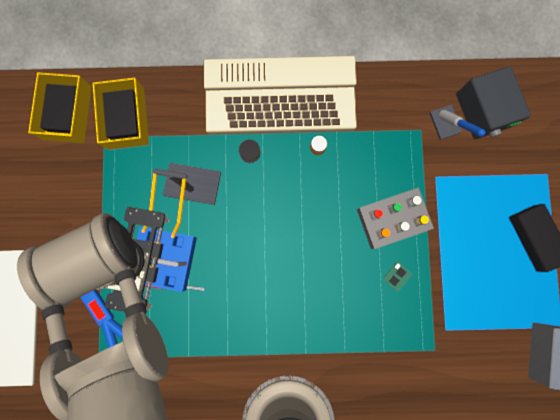

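View pics/side14.png

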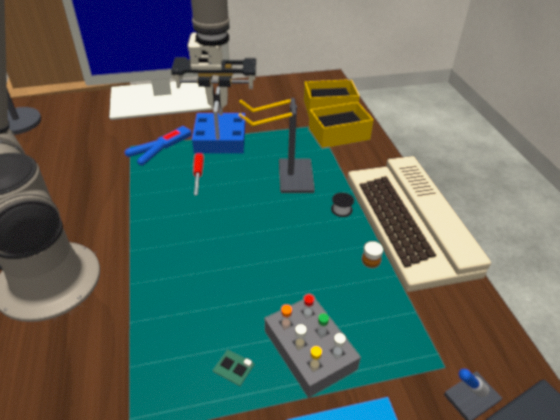

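The carrier is level on the open side of the prongs. In the side view the prong tips at (240,101) and (241,118) sit ahead of the handle at about (217,110), between bar and block. I'll move in.

jog_arm(
  series=[
    [-1, [0.0016, 0.003, 0], [0, 0, -0.0015]],
    [-1, [0.0016, 0.008, 0], [0, 0, -0.0015]],
    [-1, [0.0016, 0.015, 0], [0, 0, -0.0015]],
    [-1, [0.0016, 0.023, 0], [0, 0, -0.0015]],
    [-1, [0.0016, 0.031, 0], [0, 0, -0.0015]],
    [-1, [0.0016, 0.038, 0], [0, 0, -0.0015]],
    [-1, [0.0016, 0.0435, 0], [0, 0, -0.0015]],
    [-1, [0.0016, 0.0435, 0], [0, 0, -0.0015]],
    [-1, [0.0016, 0.0435, 0], [0, 0, -0.0015]],
  ],
)

```text
time: 37.72
tool_pos: [0.4625, 0.271, 0.2224]
tool_rot: [-3.141, 0.0, 1.372]
contact_force: [-0.9, -0.7, -3.9]
opening: 0.0133
```

```bash
python3 - <<'E'
from h import *
o=look("15")
q=np.array([.5017,.2623]); X=lambda x:[*(q+Rz(-.2)@[x,0]),0.22]
for x in(-.02,0): go(X(x),1.371)
i=cv2.imread("pics/side15.png")[30:180,170:320]; cv2.imwrite("pics/s15z.png",cv2.resize(i,None,fx=4,fy=4,interpolation=cv2.INTER_CUBIC))
E
```

```text
to [0.4821 0.2663 0.22  ] shift [-0.0009  0.0207  0.0025] turn [-0.0003  0.0003  0.0012]
to [0.5017 0.2623 0.22  ] shift [-0.0009  0.0407  0.0025] turn [-0.0003  0.0003  0.0012]
```

View pics/s15z.png

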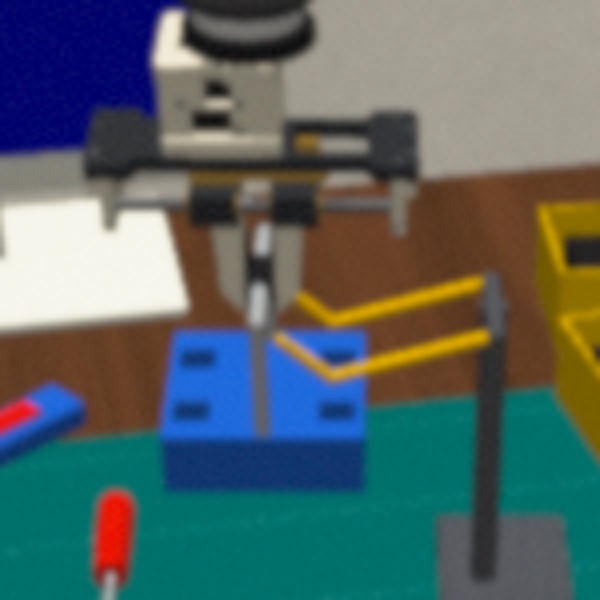

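The bar is just above the tips. Before going in, I'll measure the gripper's outer lower parts against the post.

```bash
python3 - <<'E'
from h import *
d=dict(np.load("side15.npz")); W=cloud(d)
t=np.array([.4625,.271,.2224])
L=W.copy(); L[...,:2]=(L[...,:2]-t[:2])@Rz(-.2); L[...,2]-=t[2]
# sample columns of gripper's right and left ends
z=lambda u,v:(int(170+u/4),int(30+v/4))
for u,v in((400,225),(400,205),(400,150),(110,225),(110,150),(350,205),(260,265),(260,240),(395,235),(410,140)):
    c,r=z(u,v); print((u,v),L[r,c].round(3))
m=(abs(L[...,0])<.11)&(abs(L[...,1])<.06)&(L[...,2]>0.0)
for lo in(.04,.06,.07,.08,.09): 
    k=m&(L[...,0]>lo)&(L[...,0]<lo+.01); print(lo,k.sum(),L[k][:,2].min().round(3) if k.any() else None)
for lo in(-.1,-.09,-.08,-.07): 
    k=m&(L[...,0]>lo)&(L[...,0]<lo+.01); print(lo,k.sum(),L[k][:,2].min().round(3) if k.any() else None, L[k][:,0].min() if k.any() else None)
E
```

```text
(400, 225) [ 0.085 -0.039  0.073]
(400, 205) [ 0.085 -0.035  0.083]
(400, 150) [ 0.085 -0.015  0.108]
(110, 225) [-0.082 -0.039  0.072]
(110, 150) [-0.081 -0.017  0.108]
(350, 205) [ 0.055 -0.027  0.079]
(260, 265) [0.001 0.001 0.025]
(260, 240) [-0.001  0.031  0.024]
(395, 235) [ 0.084  0.497 -0.219]
(410, 140) [ 0.089 -0.008  0.109]
0.04 59 0.078
0.06 70 0.078
0.07 106 0.069
0.08 125 0.069
0.09 38 0.091
-0.1 40 0.092 -0.09445817919375452
-0.09 119 0.068 -0.08995400967096322
-0.08 121 0.067 -0.07995382446167074
-0.07 88 0.077 -0.06995226621599142
```

The lower parts sit 67 mm above the tip, so they clear the post (0.229) by about 20 mm when seated. Moving in.

jog_arm(
  series=[
    [-1, [-0.0008, 0.003, 0], [0, 0, 0]],
    [-1, [-0.0008, 0.008, 0], [0, 0, 0.001]],
    [-1, [-0.0008, 0.014, 0], [0, 0, 0.001]],
    [-1, [-0.0008, 0.021, 0], [0, 0, 0.001]],
    [-1, [-0.0008, 0.028, 0], [0, 0, 0.001]],
    [-1, [-0.0008, 0.035, 0], [0, 0, 0.001]],
    [-1, [-0.0008, 0.039, 0], [0, 0, 0.001]],
    [-1, [-0.0008, 0.0407, 0], [0, 0, 0.001]],
    [-1, [-0.0008, 0.0407, 0], [0, 0, 0.001]],
    [-1, [-0.0008, 0.0407, 0], [0, 0, 0.001]],
    [-1, [-0.0008, 0.0407, 0], [0, 0, 0.001]],
  ],
)

```text
time: 38.73
tool_pos: [0.5018, 0.2624, 0.2226]
tool_rot: [-3.141, 0.0, 1.371]
contact_force: [-0.9, -1.0, -3.7]
opening: 0.0135
```

```bash
python3 - <<'E'
from h import *
o=look("16")
go([.5017,.2623,.19],1.371)
i=cv2.imread("pics/side16.png")[30:180,170:320]; cv2.imwrite("pics/s16z.png",cv2.resize(i,None,fx=4,fy=4,interpolation=cv2.INTER_CUBIC))
E
```

```text
to [0.5017 0.2623 0.19  ] shift [-0.0002 -0.0001  0.0327] turn [0.0002 0.0001 0.0005]
```

View pics/s16z.png

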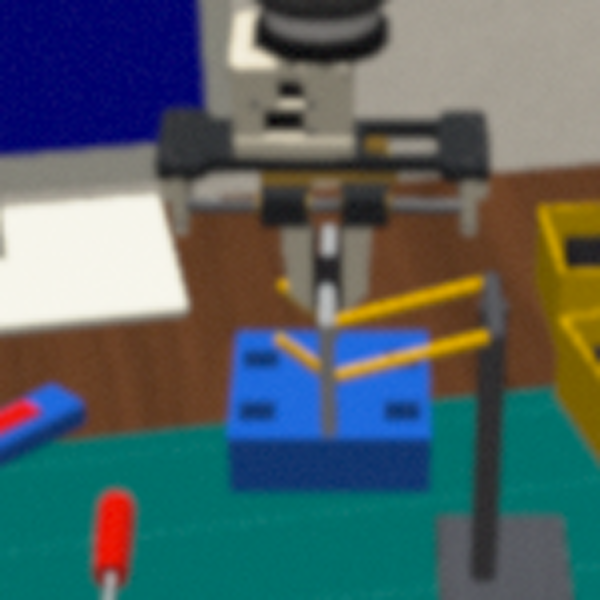

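The bar is centred above the seats, with the prongs between sleeve and uprights. Lowering.

jog_arm(
  series=[
    [-1, [0, 0, 0.006], [0, 0, 0]],
    [-1, [0, 0, 0.014], [0, 0, 0]],
    [-1, [0, 0, 0.022], [0, 0, 0]],
    [-1, [0, 0, 0.03], [0, 0, 0]],
    [-1, [0, 0, 0.034], [0, 0, 0]],
    [-1, [0, 0, 0.036], [0, 0, 0]],
    [-1, [0, 0, 0.036], [0, 0, 0]],
    [-1, [0, 0, 0.036], [0, 0, 0]],
  ],
)

```text
time: 39.5
tool_pos: [0.5022, 0.2624, 0.1867]
tool_rot: [3.141, 0.0, 1.371]
contact_force: [-0.3, -0.4, -3.2]
opening: 0.0139
```

jog_arm(
  series=[
    [-1, [0, 0, 0.001], [0, 0, 0]],
    [-1, [0, 0, 0.002], [0, 0, 0]],
    [-1, [0, 0, 0.003], [0, 0, 0]],
    [-1, [0, 0, 0.003], [0, 0, 0]],
  ],
)

```text
time: 39.83
tool_pos: [0.5023, 0.2624, 0.1838]
tool_rot: [3.141, -0.0, 1.371]
contact_force: [-0.4, -0.9, -2.5]
opening: 0.0133
```

jog_arm(
  series=[
    [-1, [0, 0, 0.001], [0, 0, 0]],
    [-1, [0, 0, 0.0015], [0, 0, 0]],
    [-1, [0, 0, 0.0015], [0, 0, 0]],
    [-1, [0, 0, 0.0015], [0, 0, 0]],
  ],
)

```text
time: 40.17
tool_pos: [0.5029, 0.2624, 0.1829]
tool_rot: [3.139, -0.001, 1.371]
contact_force: [2.4, -0.9, 3.5]
opening: 0.0135
```

The bar is seated: the vertical force went from −3.5 to +3.5 N. Releasing slowly.

jog_arm(
  series=[
    [-0.68, [0, 0, 0], [0, 0, 0]],
    [-0.64, [0, 0, 0], [0, 0, 0]],
    [-0.6, [0, 0, 0], [0, 0, 0]],
    [-0.5, [0, 0, 0], [0, 0, 0]],
    [-0.4, [0, 0, 0], [0, 0, 0]],
    [-0.2, [0, 0, 0], [0, 0, 0]],
    [0, [0, 0, 0], [0, 0, 0]],
    [0, [0, 0, 0], [0, 0, 0]],
    [0, [0, 0, 0], [0, 0, 0]],
    [0, [0, 0, 0], [0, 0, 0]],
  ],
)

```text
time: 41.0
tool_pos: [0.502, 0.2624, 0.1821]
tool_rot: [3.141, 0.0, 1.371]
contact_force: [0.6, -0.9, 0.8]
opening: 0.0456
```

```bash
python3 - <<'E'
from h import *
o=look("17")
i=cv2.imread("pics/side17.png")[30:180,170:320]; cv2.imwrite("pics/s17z.png",cv2.resize(i,None,fx=4,fy=4,interpolation=cv2.INTER_CUBIC))
E
```

```text
(no output)
```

View pics/s17z.png

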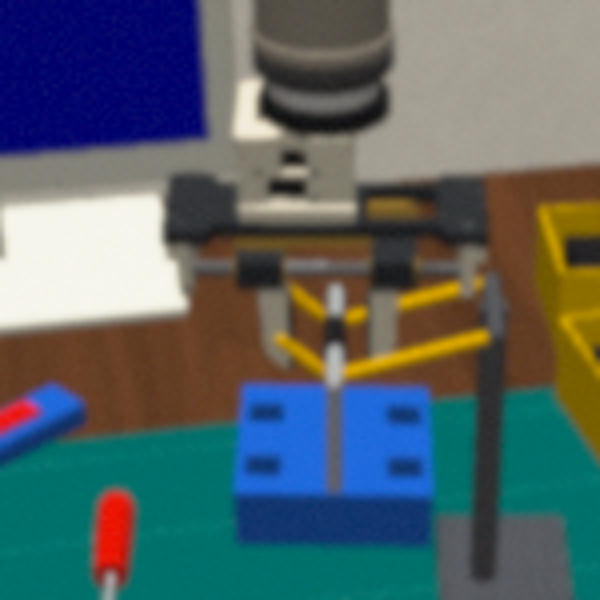

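The carrier hangs on both prongs with the fingers free on both sides. Lifting straight up.

jog_arm(
  series=[
    [0, [0, 0, -0.005], [0, 0, 0]],
    [0, [0, 0, -0.015], [0, 0, 0]],
    [0, [0, 0, -0.03], [0, 0, 0]],
    [0, [0, 0, -0.045], [0, 0, 0]],
    [0, [0, 0, -0.06], [0, 0, 0]],
    [0, [0, 0, -0.08], [0, 0, 0]],
    [0, [0, 0, -0.1], [0, 0, 0]],
    [0, [0, 0, -0.12], [0, 0, 0]],
    [0, [0, 0, -0.14], [0, 0, 0]],
    [0, [0, 0, -0.14], [0, 0, 0]],
    [0, [0, 0, -0.14], [0, 0, 0]],
  ],
)

```text
time: 42.02
tool_pos: [0.5024, 0.2625, 0.3238]
tool_rot: [3.139, -0.002, 1.371]
contact_force: [-0.7, -0.2, -0.5]
opening: 0.0459
```

jog_arm(
  series=[
    [0, [0, -0.03, 0], [0, 0, 0]],
    [0, [0, -0.06, 0], [0, 0, 0]],
    [0, [-0.02, -0.09, 0], [0, 0, 0]],
    [0, [-0.05, -0.1, 0], [0, 0, 0]],
    [0, [-0.08, -0.1, 0], [0, 0, 0]],
    [0, [-0.11, -0.1, 0], [0, 0, 0]],
    [0, [-0.14, -0.1, 0], [0, 0, 0]],
    [0, [-0.17, -0.1, 0], [0, 0, 0]],
    [0, [-0.2, -0.1, 0], [0, 0, 0]],
    [0, [-0.2, -0.1, 0], [0, 0, 0]],
    [0, [-0.2, -0.1, 0], [0, 0, 0]],
  ],
)

```text
time: 42.93
tool_pos: [0.3639, 0.0852, 0.3216]
tool_rot: [-3.141, 0.0, 1.368]
contact_force: [0.4, -0.1, -0.2]
opening: 0.0457
```

```bash
python3 - <<'E'
from h import *
o=look("18")
for n in o:
    caps(o[n]); W=cloud(o[n]); L=W.copy(); L[...,:2]=(L[...,:2]-[.5017,.2623])@Rz(-.2); H=hsv(o[n])
    m=(abs(L[...,0])<.09)&(abs(L[...,1])<.1)&(H[...,0]>100)&(H[...,0]<125)&(H[...,1]>150)&(L[...,2]>.118)
    print(n,m.sum(),np.median(L[m],0).round(4),[round(x,4) for x in np.polyfit(L[m][:,0],L[m][:,2],1)],[round(x,4) for x in np.polyfit(L[m][:,1],L[m][:,2],1)])
    b=(abs(L[...,0])<.02)&(abs(L[...,1])<.062)&(L[...,2]>.195)&(L[...,2]<.25)&(H[...,1]<60); print("bar",b.sum(),np.median(L[b],0).round(4))
E
```

```text
cap 48 [397.1 207. ] 68 [ 0.5309 -0.2775  0.0903]
cap 53 [377.9 213.5] 3 [ 0.5169 -0.2305  0.0908]
cap 58 [423.2 219.6] 27 [ 0.4982 -0.3398  0.0904]
cap 57 [384.9 232.6] 19 [ 0.4685 -0.2453  0.0902]
top 1895 [-0.0079 -0.0004  0.126 ] [np.float64(-0.0091), np.float64(0.1266)] [np.float64(0.0044), np.float64(0.1266)]
bar 243 [ 0.0027 -0.0017  0.2062]
cap 102 [308.5 299.5] 2 [ 0.5157 -0.2367  0.0893]
cap 112 [286.3 310.6] 17 [ 0.469  -0.2523  0.0892]
cap 94 [323.3 318.8] 69 [ 0.5302 -0.2849  0.0903]
cap 129 [315.8 352.2] 27 [ 0.4979 -0.3473  0.0895]
side 1189 [ 0.0087 -0.0112  0.125 ] [np.float64(-0.0048), np.float64(0.1247)] [np.float64(0.0096), np.float64(0.1248)]
bar 102 [ 0.0038 -0.0162  0.2047]
```

View pics/side18.png

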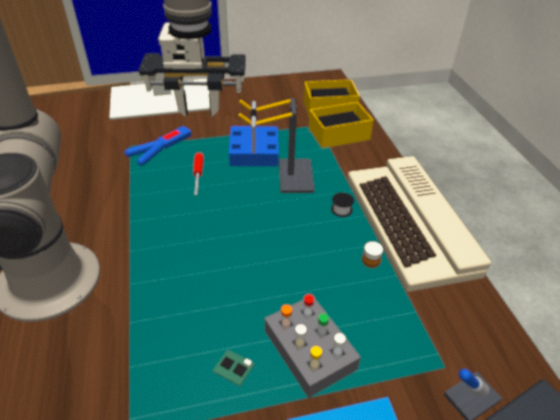

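View pics/top18.png

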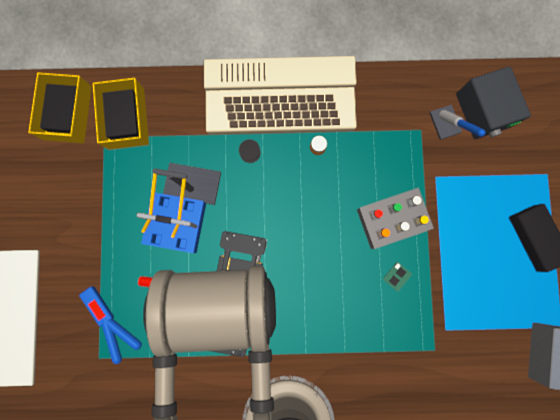

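Both views show the carrier hanging level on both prongs (bar at about (167,219) in the top view), all four colour caps down in the rack, and everything else where it was. The arm is clear, so I'll let it settle and then hand in.

jog_arm(
  series=[
    [0, [0, 0, 0], [0, 0, 0]],
    [0, [0, 0, 0], [0, 0, 0]],
    [0, [0, 0, 0], [0, 0, 0]],
    [0, [0, 0, 0], [0, 0, 0]],
    [0, [0, 0, 0], [0, 0, 0]],
    [0, [0, 0, 0], [0, 0, 0]],
  ],
)

```text
time: 43.53
tool_pos: [0.3644, 0.0864, 0.3221]
tool_rot: [3.142, 0.0, 1.372]
contact_force: [0.8, 1.1, -0.4]
opening: 0.0459
```

```bash
python3 - <<'E'
from h import *
d=eyes.read_camera("top"); W=cloud(d); L=W.copy(); L[...,:2]=(L[...,:2]-[.5017,.2623])@Rz(-.2); H=hsv(d)
m=(abs(L[...,0])<.09)&(abs(L[...,1])<.1)&(H[...,0]>100)&(H[...,0]<125)&(H[...,1]>150)&(L[...,2]>.118)
print(m.sum(),np.median(L[m],0).round(4)); caps(d)
print(job.hand_in())
E
```

```text
1900 [-0.0077 -0.0006  0.1259]
cap 47 [397.2 207. ] 68 [ 0.5309 -0.2784  0.0905]
cap 53 [377.9 213.5] 3 [ 0.517  -0.2306  0.0906]
cap 57 [423.2 219.7] 27 [ 0.4979 -0.3396  0.0907]
cap 56 [384.9 232.7] 19 [ 0.4684 -0.2452  0.0906]
the job is handed in; nothing more can be done
None
```

The bench is cleared. All four colour-capped tubes are in the grey rack, and the empty carrier hangs on both yellow prongs with the gripper let go. I handed the job in at about 43.5 s on the robot's clock.

- **Tubes:** yellow is in hole 0, orange in hole 2, green in hole 4 and red in hole 5. The last check put every coloured cap at about 0.090 m, which is the height of a fully seated tube.
- **Carrier:** it hangs level within about half a degree. Its block was in the same place in two looks about 0.6 s apart.
- **Everything else:** by eye in the last pictures, the white-capped tubes and the other items I could see were where they started. The arm hid part of the screwdriver in the top view, but the side view showed it in place. The arm was well clear of everything at hand-in.

No checks failed. The side camera read the cap positions about 5–7 mm off the top camera in y. I took that as a viewing-angle bias, and every tube went in without side force.

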